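# Ready the waxing station: pan handles in, tins loaded

## Robot

A 7-joint arm with a two-finger parallel gripper is mounted at the origin on the work surface. World frame = base frame: x ahead of the robot, y to its left, z up, the work surface at z = 0. Lengths are in m, angles in rad, forces in N, time in s.
With the tool pointing down it reaches from about 0.4 to 0.875 m from the base axis. Payload 19.3 kg.
Tool frame: the origin (TCP) lies at the very end of the fingers, on their centre line; the grasp point (between the pads) lies 19 mm behind it; z points along the fingers, y is the direction in which the jaws open and shut (so a half turn about z gives the same grasp; the last joint's range is limited). The gripper opens to 85 mm and grips with 20 to 120 N. Pads are 22 mm wide; open, the fingers measure 114 mm over their backs; the gripper's body (76 mm by 85 mm) begins 54 mm behind the grasp point. The pads swing forward as they close: fully open they stand 13 mm farther back than shut.
Start: joints at [-0.07, 0.521, -0.036, 1.599, 0.021, 1.021, -0.113], TCP at [0.625, -0, 0.231] pointing down, gripper open.
Joint ranges: [-2.91, 2.91], [-0.3, 2.13], [-1.5, 1.42], [0.17, 2.43], [-1.26, 4.41], [0.16, 1.93], [-2.52, 2.52]. Speed limits (rad/s): [1.89, 1.89, 2.39, 2.39, 3.01, 3.01, 3.01].

## Interface

Orientations are given as [roll, pitch, yaw] about the fixed x, y, z axes, in that order (R = Rz(yaw) Ry(pitch) Rx(roll)).
In Python, from workcell import bot gives the robot as it stands. The module is installed in compiled form; this text tells all that it offers.
- The arm moves only by the shell command python3 -m inch 'ROWS' [FORCE]. ROWS is JSON, a list of rows, each an object of numbers: "dx", "dy", "dz": the shift along the tool's x, y, z in mm; "rx", "ry", "rz": the turn, a rotation vector about the tool's x, y, z in rad; "hand": the closure, from -1 (fully open) to 1 (shut), so that 0 is half open. In form: [{"dx": .., "dy": .., "dz": .., "rx": .., "ry": .., "rz": .., "hand": ..}, ...]. A call has 1 to 10 rows; each row shifts and turns the commanded pose from where the row before left it, along the tool's axes as they then stand; what a row does not reach is not made up. A row lasts 1/10 s, in which the tool goes at most 50 mm and 8.59 degrees, less where a joint would pass 70% of its speed; a pose out of reach is approached as far as the arm can. A call with a gripper value outside its range is refused whole. The fingers move at their own pace and stop on an object; FORCE is the grip in N (left out, the last holds). Time passes only in rows, so rows that do not move let the fingers close. It gives the time, the measured TCP pose, the force and the opening at its end, in the units of the state.
- bot.observe(): the state, without advancing time (a new reading comes with each control period).
- bot.grab_frame(name): name is "scene" or "side" or "wrist"; returns (picture, depth): 400x640x3 uint8, red, green, blue; 400x640 float32, m along the optical axis (not along the pixel's ray), 0 where there is no reading.
- bot.get_calibration(name): a dict with "vertical_fov" (degrees; the focal length in pixels is half the picture's height over the tangent of half this angle, whatever the lens; pixels are square), "cx", "cy" (the principal point, pixels), "origin" and "orientation" of the camera in the world. Camera axes: x right, y down, z forward; pixel columns grow to the right and rows downward; lengths in m; the calibration is good to about 2 mm. A picture is of the moment at which its call begins: read the wrist's pose just before it. get_calibration takes no time and is no camera call; for the wrist camera it gives the pose at the moment of the call.
- bot.job_done(): hands the job in, once; it reports no verdict.
Trained networks look in the newest picture that a camera, given by its name, has taken for a name from the list of things; names that differ only in an ending like _2 or _b are one class to them, and where a whole thing is asked for, a point or a joint stands for the part that bears it (a point fixed in the world has none). Each returns a list of dicts, best first, with "score" (0 to 1); they miss things now and then, are a little off and sometimes report something else, mostly with a low value. They report only what shows in the picture. A call takes as long as a camera call. They do not tell look-alikes from the thing itself.
- bot.trace(camera, target): "region" (400x640 bool, what is visible of it) and "box" ([left, top, right, bottom] in pixels, round what is visible of it).
- bot.tip_of(camera, target): "centre" ([row, column] in pixels: a listed point, or the origin of a listed thing).
The state is a dict: "clock": time; "qpos": joint angles; "qd": joint speeds; "joint_efforts": joint torques, N m; "position": TCP position; "tool_rot": TCP orientation; "force": force on the tool from outside, world axes, zero at the start; "moment": the same for the moment, N m; "grip_width": finger opening in m.
Only numpy, scipy, OpenCV 4.12 (cv2) and the standard library are available. Lean on these libraries where they do the work, as an engineer would, in place of code of your own. Each camera call takes 0.05 s, during which the arm holds its last target.

## Task

Get the waxing station ready for the next client. First swing the handles of the right-hand and left-hand pans inward, so that each lies wholly over the hob, well clear of the other pans, with each pan still standing on its own ring; then load every wax tin lying on the table, flat, into the spring dispenser, pushing the pile down until the top tin is no higher than the tops of the guide rods. Last, swing the retainer arm shut over the pile, and leave the small pan at the back where it is and knock nothing over.

Things in the scene. Friction and masses are not known exactly. Their poses are not given: they have to be found in the camera images.
- hob: black low warming hob, fixed, 340 (x) by 440 (y) by 30 mm high, sharp rectangular edge; origin at the centre of its underside on the table, its x to the back (away from the robot), y to the left. Flat top at z = 30 mm with three thin flush painted rings; nothing on it holds the pans in place, they slide
- ring_right (a point): centre of the right front ring, on the hob's top, at (-60, -140) mm in the hob's frame
- ring_left (a point): centre of the left front ring, on the hob's top, at (-60, 140) mm in the hob's frame
- pan_right: loose open aluminium saucepan on the right front ring, 120 mm diameter, 100 mm high, 0.6 kg; origin centre of its underside; own +x points along its level handle: black bar 20 mm wide, 14 mm tall, from 80 to 190 mm from the pan's axis, mid-height 95 mm above the underside. At the start it sticks out to the right, 18 mm above the dispenser's mouth
- pan_right_handle (a point): point on the middle line of the right pan's handle, 125 mm from the pan's axis, 95 mm above its underside
- pan_right_tip (a point): free end of the right pan's handle, 190 mm from the pan's axis
- pan_left: as the right pan but 112 mm outside diameter and about 0.55 kg, on the left front ring; same handle dimensions (80 to 190 mm from the axis, 95 mm up, 20 mm wide). At the start its handle sticks out to the left past the hob's edge
- pan_left_handle (a point): point on the middle line of the left pan's handle, 125 mm from the pan's axis
- pan_left_tip (a point): free end of the left pan's handle, 190 mm from the pan's axis
- pan_back: small loose milk pan at the back middle of the hob (at (100, 0) mm in its frame), 100 mm diameter, 80 mm high; its handle reaches 155 mm from its axis (own +x), 75 mm above its underside, and points to the front between the other two pans. Not to be disturbed. Origin centre of its underside
- dispenser: fixed steel tin dispenser: base plate 150 by 120 by 6 mm; four upright guide rods, 8 mm thick, at 45, 135, 225, 315 degrees on a circle of 40 mm radius round the well, flared at the top, tops at 100 mm; fingers pass between them along its own x or y. Origin under the well's centre, own x to the back, y to the left. The retainer's pivot post stands 62 mm behind the well's centre (own +x)
- well_rim (a point): centre of the well's mouth, level with the tops of the guide rods (100 mm above the table)
- platform (a joint): depth in m of the round spring platform (60 mm diameter) in the well: at 0 its top is 14 mm below the rod tops (86 mm above the table); it can sink 73 mm. Spring 40 N/m plus stiff sliding friction of 4 N: it sinks only when pushed (4 to 8 N) and stays where it is left. Room for four tins
- retainer (a joint): angle in rad of the retainer arm, a level bar 16 mm wide turning about the pivot post, underside 103 mm above the table. 0 = shut, pointing from the post over the well's centre (dispenser's own -x); opens counter-clockwise seen from above, by way of the right side, up to 2.2; starts open. Friction 0.04 N m, stays where left; a tin standing over 3 mm above the rods blocks it
- retainer_pivot (a point): the retainer's vertical hinge axis, at 103 mm height
- retainer_knob (a point): middle of the upright black knob on the retainer arm, 16 mm diameter, 35 mm tall (from 111 to 146 mm above the table), 82 mm from the pivot axis; this point is 131 mm above the table
- tin1: closed round aluminium wax tin, 64 mm diameter, 20 mm high, about 0.11 kg, lying flat on the table to the right; origin at its middle (10 mm above the table as it lies), own z along its axis; either face may be up. Three or all four of the four tins are present
- tin2: closed round aluminium wax tin, 64 mm diameter, 20 mm high, about 0.11 kg, lying flat on the table to the right; origin at its middle (10 mm above the table as it lies), own z along its axis; either face may be up. Three or all four of the four tins are present
- tin3: closed round aluminium wax tin, 64 mm diameter, 20 mm high, about 0.11 kg, lying flat on the table to the right; origin at its middle (10 mm above the table as it lies), own z along its axis; either face may be up. Three or all four of the four tins are present
- tin4: closed round aluminium wax tin, 64 mm diameter, 20 mm high, about 0.11 kg, lying flat on the table to the right; origin at its middle (10 mm above the table as it lies), own z along its axis; either face may be up. Three or all four of the four tins are present
- cream_jar: white cream jar, 56 mm diameter, 50 mm high, bystander; origin at the centre of its underside
- polish: small amber polish bottle, 30 mm diameter, 65 mm high, bystander; origin at the centre of its underside
Not all that is in view belongs to the job. What is shaped like the pan_right but blue is not meant.

How it is judged:
On the way, in this order (a step that is already met when the one before it is completed fails the run):
1. both pans' handles lie over the hob, clear of the other pans, each pan on its ring (x of pan_right_tip in the frame of hob between -0.168 and 0.168 m and y of pan_right_tip in the frame of hob between -0.218 and 0.218 m and horizontal distance between pan_right and ring_right below 0.03 m and angle between each of pan_right, pan_left's own z axis and vertical below 0.1 rad and horizontal distance between each of pan_right_tip, pan_right_handle and pan_left above 0.076 m and contact force between pan_right and pan_left below 0.1 N and horizontal distance between each of pan_right_tip, pan_right_handle, pan_left_tip, pan_left_handle and pan_back above 0.07 m and contact force between each of pan_right, pan_left and pan_back below 0.1 N and x of pan_left_tip in the frame of hob between -0.168 and 0.168 m and y of pan_left_tip in the frame of hob between -0.218 and 0.218 m and horizontal distance between pan_left and ring_left below 0.03 m and horizontal distance between each of pan_left_tip, pan_left_handle and pan_right above 0.08 m and contact force between pan_left and pan_right below 0.1 N), for 0.2 s.
2. all tins lie flat in the well, none above the rod tops (horizontal distance between each of tin1, tin2, tin3, tin4 and well_rim below 0.009 m and angle between the z axis of each of tin1, tin2, tin3, tin4 and the z axis of hob, either way round below 0.12 rad and z of tin1 in the frame of well_rim between -0.08 and -0.008 m and z of tin2 in the frame of well_rim between -0.08 and -0.008 m and z of tin3 in the frame of well_rim between -0.08 and -0.008 m and z of tin4 in the frame of well_rim between -0.08 and -0.008 m), for 0.2 s.
3. the retainer arm is shut over the pile (value of joint retainer below 0.15 rad), for 0.2 s.
At the end, for the whole second after the job is handed in: Handle tips inside the hob's edge, handles 20 mm clear of other pans, each front pan upright within 30 mm of its ring's centre; every tin flat in the well (within 9 mm of its axis, tilt under 0.12 rad), none more than 2 mm above the rod tops; retainer within 0.15 rad of shut; all at rest (all of step 1 and all of step 2 and value of joint retainer below 0.15 rad and linear speed of each of tin1, tin2, tin3, tin4, pan_right, pan_left below 0.03 m/s); the robot touches nothing.
It fails at once if the small back pan is shifted by more than 40 mm or tipped (distance of pan_back from where it was at the start of the episode above 0.04 m or angle between pan_back's own z axis and vertical above 0.4 rad).
It fails at once if a pan is tipped over (angle between any of pan_right, pan_left's own z axis and vertical above 0.6 rad).
It fails at once if a jar or bottle is knocked over (angle between any of cream_jar, polish's own z axis and vertical above 0.7 rad).
Of tin1, tin2, tin3, tin4 only 3 to 4 are there at a start; the rules pass over those that are not, and their reading is None.
At some moment in a run one of pan_right, pan_left, tin1, tin2, tin3, tin4 may be knocked a few centimetres aside while the robot is not near it.
Once in a run the grip may slacken for a moment while it holds something.
It also fails if it takes over 208 s, if anything falls off the work surface, if the arm or the gripper's body presses on something with over 40 N, if the wrist force passes 120 N, or if a joint passes its speed limit or range.

## Working session

There is one attempt and no reset: what is moved stays moved. The work goes in short steps, Python scripts to look and compute and a shell command to move; the robot and the scene stay as the last step left them, time stands still between calls to the robot, and variables do not carry over. Pictures are saved under pics/ and viewed, and the job is handed in when it is done.

```bash
mkdir -p pics; ls
cat > h.py <<'E'
import numpy as np, cv2
from workcell import bot
from scipy.spatial.transform import Rotation as R
def cam(name):
    c=bot.get_calibration(name); f=200/np.tan(np.radians(c['vertical_fov'])/2)
    return c,f
def rot(o):
    o=np.array(o)
    if o.shape==(3,3): return o
    if o.shape==(4,): raise Exception('quat')
    return R.from_euler('xyz',o).as_matrix()
def grab(name,fn=None):
    c,f=cam(name); p,d=bot.grab_frame(name)
    if fn: cv2.imwrite('pics/'+fn,p[:,:,::-1])
    return p,d,c,f
def w(c,f,r,col,z):
    v=np.array([(col-c['cx'])/f*z,(r-c['cy'])/f*z,z])
    return rot(c['orientation'])@v+np.array(c['origin'])
def cloud(d,c,f):
    rr,cc=np.mgrid[0:400,0:640]
    v=np.stack([(cc-c['cx'])/f*d,(rr-c['cy'])/f*d,d],-1)
    return v@rot(c['orientation']).T+np.array(c['origin'])
def ray(c,f,r,col,zw):
    v=rot(c['orientation'])@np.array([(col-c['cx'])/f,(r-c['cy'])/f,1]); o=np.array(c['origin'])
    return o+v*(zw-o[2])/v[2]
E
python3 - <<'E'
from h import *
print(bot.observe())
for n in ['scene','side','wrist']:
    p,d,c,f=grab(n,n+'0.png'); print(n,c,f,(d>0).mean())
E
```

```text
pics
{'clock': 0.0, 'qpos': array([-0.07019706,  0.52202328, -0.03634111,  1.59999349,  0.02115551,
        1.02110882, -0.11279303]), 'qd': array([-0.00095867, -0.00075734, -0.00083831, -0.00195019, -0.00215761,
       -0.00028711,  0.00056141]), 'joint_efforts': array([-4.24098413e-03, -9.27110124e+01,  1.97758444e+00, -3.69928443e+01,
        1.76317629e-02,  8.19846697e-03, -6.58496788e-05]), 'position': array([ 6.24661735e-01, -1.84974078e-05,  2.30724991e-01]), 'tool_rot': array([-3.14044291e+00,  3.76827948e-05,  1.57077877e+00]), 'force': array([-0.12978944, -0.72206216, -0.41858822]), 'moment': array([-0.01199323, -0.01235723,  0.0252805 ]), 'grip_width': 0.08552733761702015}
scene {'vertical_fov': 54.554918671035374, 'cx': 318.57319588322866, 'cy': 196.31406724946814, 'origin': array([ 1.22493104, -0.16363098,  1.14124682]), 'orientation': array([-2.50536384e+00,  6.42107701e-04,  1.33314933e+00])} 387.8672214962172 0.99604296875
side {'vertical_fov': 48.06217305887617, 'cx': 326.8154414438289, 'cy': 196.40639976511838, 'origin': array([ 0.41256413, -0.80371655,  0.94294782]), 'orientation': array([-2.39828361,  0.01293456, -0.07383516])} 448.55222984574544 0.99606640625
wrist {'vertical_fov': 60.756752749357915, 'cx': 323.0047547787985, 'cy': 189.55448639331513, 'origin': array([0.6243751 , 0.08399016, 0.37287708]), 'orientation': array([2.81083329e+00, 1.36456014e-03, 2.65509192e-04])} 341.1867023045703 0.99615234375
```

View pics/scene0.png

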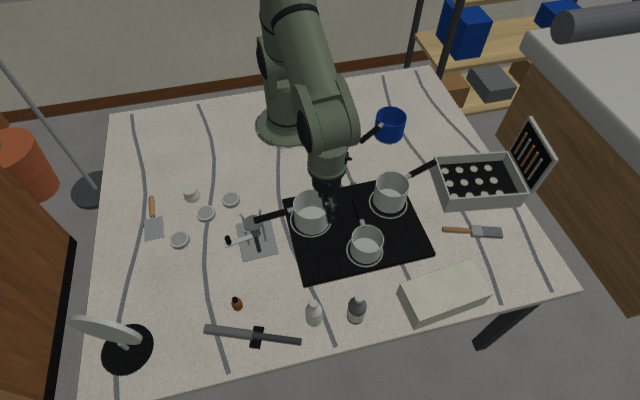

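View pics/side0.png

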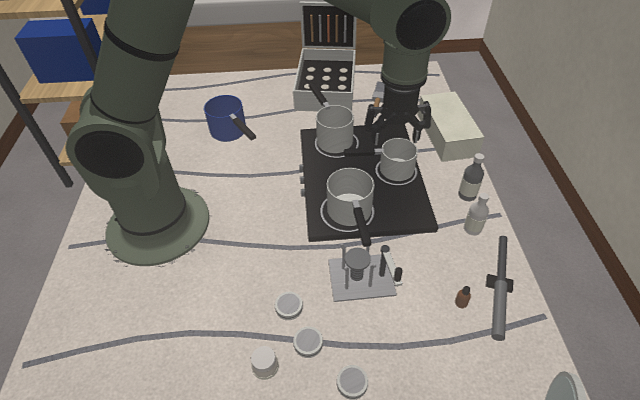

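View pics/wrist0.png

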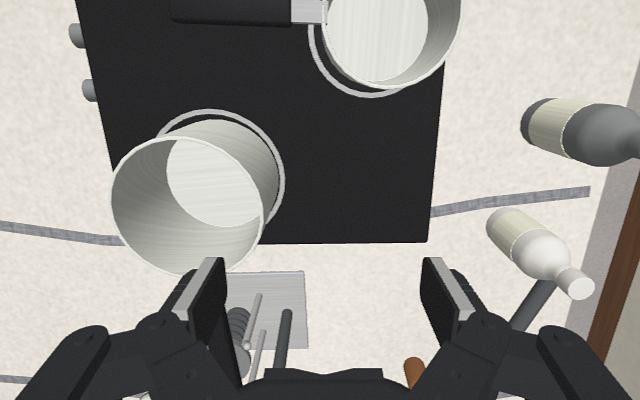

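The views show three tins: scene (179,240), (205,214), (231,200), and side (289,304), (307,342), (352,381). The white jar is at scene (191,195). The blue pan at scene (390,125) is the decoy and the grey pans on the hob are the real ones. Next I measure.

Run:
```python
from h import *
names=['hob','pan_right','pan_left','pan_back','dispenser','well_rim','retainer_knob','retainer_pivot','pan_right_tip','pan_right_handle','pan_left_tip','pan_left_handle','tin1','cream_jar','polish']
zs={'hob':0,'pan_right':.03,'pan_left':.03,'pan_back':.03,'dispenser':0,'well_rim':.1,'retainer_knob':.131,'retainer_pivot':.103,'pan_right_tip':.125,'pan_right_handle':.125,'pan_left_tip':.125,'pan_left_handle':.125,'tin1':.01,'cream_jar':0,'polish':0}
for n in ['scene','side']:
    p,d,c,f=grab(n)
    print(n)
    for t in names:
        for r in bot.tip_of(n,t)[:4]:
            if r['score']<.3: continue
            q=r['centre']; print(t,round(r['score'],2),np.round(q,0),np.round(ray(c,f,q[0],q[1],zs[t]),3))
    P=cloud(d,c,f)
    np.savez(n+'0.npz',p=p,P=P,d=d)
print(bot.observe()['clock'])
```

```text
scene
hob 0.69 [232. 354.] [0.582 0.115 0.   ]
hob 0.48 [218. 253.] [ 0.445 -0.212  0.   ]
pan_right 0.81 [133. 386.] [0.182 0.368 0.03 ]
pan_right 0.55 [220. 316.] [ 0.522 -0.004  0.03 ]
pan_left 0.72 [203. 387.] [0.512 0.257 0.03 ]
pan_back 0.81 [250. 364.] [0.672 0.122 0.03 ]
dispenser 0.73 [233. 256.] [ 0.507 -0.211  0.   ]
well_rim 0.66 [218. 252.] [ 0.511 -0.212  0.1  ]
well_rim 0.54 [227. 354.] [0.622 0.098 0.1  ]
retainer_knob 0.58 [238. 229.] [ 0.588 -0.286  0.131]
retainer_pivot 0.83 [235. 253.] [ 0.575 -0.215  0.103]
pan_right_tip 0.85 [143. 363.] [0.3   0.224 0.125]
pan_right_tip 0.68 [223. 252.] [ 0.547 -0.211  0.125]
pan_right_handle 0.74 [131. 369.] [0.244 0.267 0.125]
pan_right_handle 0.71 [214. 268.] [ 0.526 -0.157  0.125]
pan_left_tip 0.77 [160. 433.] [0.435 0.439 0.125]
pan_left_tip 0.67 [236. 227.] [ 0.577 -0.292  0.125]
pan_left_handle 0.98 [168. 418.] [0.458 0.374 0.125]
tin1 0.84 [241. 181.] [ 0.483 -0.457  0.01 ]
tin1 0.79 [198. 230.] [ 0.346 -0.279  0.01 ]
tin1 0.74 [214. 205.] [ 0.392 -0.374  0.01 ]
cream_jar 0.79 [197. 193.] [ 0.299 -0.412  0.   ]
polish 0.
[... 474 characters left out ...]
278. 354.] [ 0.511 -0.213  0.   ]
well_rim 0.85 [254. 358.] [ 0.517 -0.214  0.1  ]
retainer_knob 0.66 [274. 398.] [ 0.592 -0.295  0.131]
retainer_pivot 0.66 [251. 383.] [ 0.574 -0.212  0.103]
pan_right_tip 0.81 [138. 252.] [0.263 0.19  0.125]
pan_right_tip 0.71 [245. 368.] [ 0.539 -0.209  0.125]
pan_right_handle 0.91 [221. 362.] [ 0.534 -0.139  0.125]
pan_right_handle 0.58 [129. 243.] [0.236 0.232 0.125]
pan_left_tip 0.86 [ 84. 311.] [0.442 0.443 0.125]
pan_left_handle 0.72 [ 96. 319.] [0.463 0.374 0.125]
tin1 0.97 [385. 354.] [ 0.48  -0.473  0.01 ]
tin1 0.91 [307. 288.] [ 0.35  -0.285  0.01 ]
tin1 0.63 [342. 308.] [ 0.392 -0.372  0.01 ]
cream_jar 0.95 [368. 262.] [ 0.291 -0.419  0.   ]
1.75
```

```bash
cat >> h.py <<'E'
from scipy.optimize import least_squares
def circ(xy,r0=None):
    x0=np.r_[np.median(xy,0),r0 or .05]
    fn=(lambda a:np.hypot(*(xy-a[:2]).T)-(r0 or a[2]))
    s=least_squares(fn,x0,loss='soft_l1',f_scale=.002).x
    return s
E
python3 - <<'E'
from h import *
for n in ['scene','side']:
    D=np.load(n+'0.npz'); P=D['P']; p=D['p'].astype(int)
    X=P.reshape(-1,3); C=p.reshape(-1,3)
    def near(x,y,r,z0,z1): return X[(np.hypot(X[:,0]-x,X[:,1]-y)<r)&(X[:,2]>z0)&(X[:,2]<z1)]
    print(n)
    for nm,x,y,z,rad in [('R',.522,-.013,.13,.06),('L',.506,.258,.13,.056),('B',.676,.121,.11,.05)]:
        q=near(x,y,.085,z-.006,z+.008); s=circ(q[:,:2],rad); print(nm,len(q),np.round(s[:2],4),'free',np.round(circ(q[:,:2]),4),'z',np.round(np.percentile(q[:,2],[50,90]),4))
    for x,y in [(.348,-.282),(.392,-.373),(.481,-.465),(.295,-.415)]:
        q=near(x,y,.05,.008,.03 if x>.3 else .06);a=q[q[:,2]>np.percentile(q[:,2],95)-.004]; cc,rr=cv2.minEnclosingCircle((a[:,:2]*1000).astype(np.float32))
        print('tin',len(a),np.round(a.mean(0),4),np.round(cc,1),round(rr,1),np.round(np.percentile(q[:,2],[50,95]),4))
    # hob top
    lum=C.max(1)
    q=X[(abs(X[:,2]-.03)<.008)&(lum<60)&(abs(X[:,0]-.58)<.25)&(abs(X[:,1]-.115)<.27)]
    r=cv2.minAreaRect((q[:,:2]*1000).astype(np.float32)); print('hob',r,np.median(q[:,2]))
    # right handle
    q=X[(abs(X[:,2]-.13)<.01)&(lum<60)&(np.hypot(X[:,0]-.54,X[:,1]+.15)<.1)&(X[:,1]<-.07)]
    m=q.mean(0);u=np.linalg.svd(q[:,:2]-m[:2],full_matrices=False)[2][0];print('Rhandle',len(q),m,u,q[:,1].min())
    q=X[(abs(X[:,2]-.13)<.01)&(lum<60)&(np.hypot(X[:,0]-.46,X[:,1]-.38)<.1)]
    m=q.mean(0);u=np.linalg.svd(q[:,:2]-m[:2],full_matrices=False)[2][0];print('Lhandle',len(q),m,u,q[:,1].max())
    q=X[(abs(X[:,2]-.105)<.012)&(lum<60)&(np.hypot(X[:,0]-.58,X[:,1]-.09)<.08)]
    m=q.mean(0);u=np.linalg.svd(q[:,:2]-m[:2],full_matrices=False)[2][0];print('Bhandle',len(q),m,u,q[:,0].min())
    # dispenser
    q=near(.54,-.22,.15,.06,.16); print('disp zmax',q[:,2].max())
E
python3 - <<'E'
import cv2
a=cv2.imread('pics/scene0.png')[180:280,160:330]; cv2.imwrite('pics/c1.png',cv2.resize(a,None,fx=4.5,fy=4.5,interpolation=cv2.INTER_CUBIC))
a=cv2.imread('pics/side0.png')[220:310,300:430]; cv2.imwrite('pics/c2.png',cv2.resize(a,None,fx=6,fy=6,interpolation=cv2.INTER_CUBIC))
E
```

```text
scene
R 122 [ 0.52   -0.0187] free [ 0.5203 -0.0201  0.0584] z [0.1277 0.1306]
L 156 [0.5046 0.2634] free [0.5045 0.263  0.055 ] z [0.1279 0.131 ]
B 175 [0.6714 0.1221] free [0.6716 0.1221 0.0496] z [0.1083 0.1111]
tin 94 [ 0.3542 -0.2804  0.0206] [ 352.1 -279.9] 32.2 [0.0181 0.0227]
tin 130 [ 0.3942 -0.3706  0.0199] [ 393.1 -369.3] 32.9 [0.0181 0.0219]
tin 150 [ 0.4781 -0.4636  0.0198] [ 479.6 -463.4] 32.7 [0.018  0.0219]
tin 86 [ 0.3013 -0.4147  0.0493] [ 301.2 -414.4] 25.1 [0.0435 0.051 ]
hob ((570.1446533203125, 119.25237274169922), (345.93902587890625, 438.8743591308594), 0.9798071980476379) 0.028501993891942856
Rhandle 221 [ 0.53493121 -0.15308712  0.12903968] [ 0.10199716 -0.99478469] -0.20712925947482874
Lhandle 157 [0.46414637 0.38816223 0.12998147] [-0.3254726   0.94555147] 0.4447930212838487
Bhandle 146 [0.56243425 0.12517793 0.10933374] [ 0.99832789 -0.05780501] 0.5180922307183959
disp zmax 0.14641265296795114
side
R 294 [ 0.5176 -0.0211] free [ 0.5177 -0.0209  0.0584] z [0.1289 0.1314]
L 220 [0.5016 0.2608] free [0.5019 0.2603 0.0546] z [0.1288 0.1317]
B 260 [0.6688 0.1207] free [0.6691 0.1207 0.0493] z [0.1089 0.1114]
tin 423 [ 0.3502 -0.2826  0.0207] [ 349.8 -281.9] 32.3 [0.0198 0.0228]
tin 506 [ 0.3902 -0.3735  0.0208] [ 390.2 -373.2] 32.2 [0.02   0.0228]
tin 616 [ 0.4762 -0.4666  0.0206] [ 476.3 -466.1] 31.9 [0.0199 0.0227]
tin 396 [ 0.2978 -0.4171  0.0501] [ 297.9 -416.9] 25.1 [0.0484 0.0519]
hob ((569.9639282226562, 116.24635314941406), (336.5379333496094, 441.9126281738281), 0.8326728940010071) 0.030190164003516873
Rhandle 322 [ 0.53065414 -0.16030914  0.13144959] [ 0.09921434 -0.99506609] -0.21022817221820933
Lhandle 128 [0.4587694  0.38310017 0.13140947] [ 0.30421423 -0.95260364] 0.4373355863555063
Bhandle 228 [0.560173   0.12114859 0.10942569] [ 0.99979699 -0.02014874] 0.5175785145403942
disp zmax 0.14794732195158378
```

View pics/c1.png

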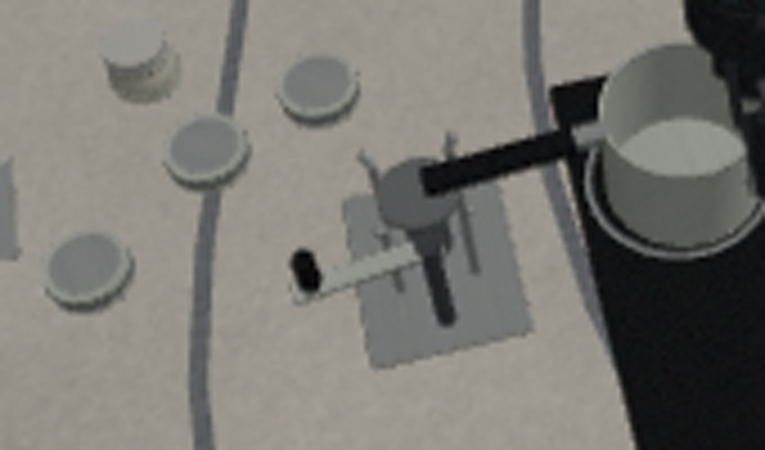

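View pics/c2.png

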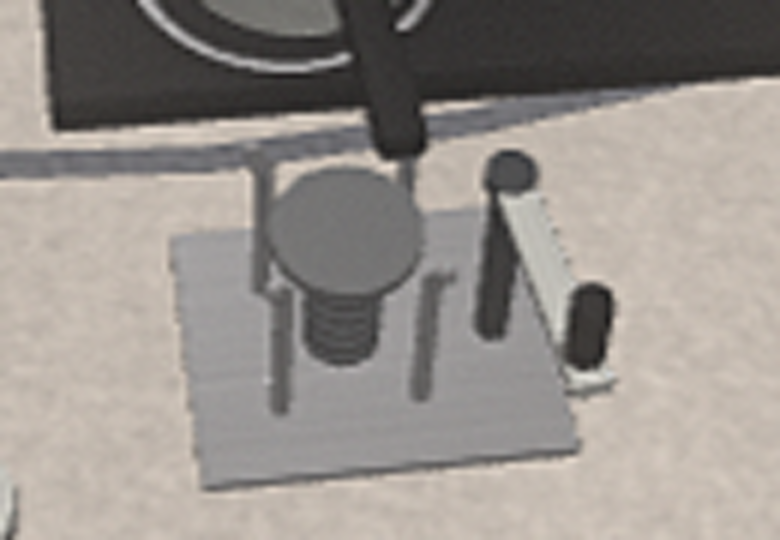

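Run:
```python
from h import *
for n in ['scene','side']:
    D=np.load(n+'0.npz'); P=D['P']; p=D['p'].astype(int)
    X=P.reshape(-1,3); C=p.reshape(-1,3)
    m=(abs(X[:,0]-.53)<.12)&(abs(X[:,1]+.22)<.12)&(X[:,2]>.003)&(X[:,2]<.010)&(X[:,1]<-.12)
    q=X[m]; print(n,'base',len(q),cv2.minAreaRect((q[:,:2]*1000).astype(np.float32)))
    m=(abs(X[:,0]-.53)<.07)&(abs(X[:,1]+.22)<.07)&(X[:,2]>.080)&(X[:,2]<.092)
    q=X[m]; print('plat',len(q),circ(q[:,:2],.03),np.median(q[:,2]))
    m=(np.hypot(X[:,0]-.59,X[:,1]+.29)<.03)&(X[:,2]>.115)
    q=X[m]; print('knob',len(q),q.mean(0),q[:,2].max())
    m=(np.hypot(X[:,0]-.575,X[:,1]+.213)<.02)&(X[:,2]>.09)
    q=X[m]; print('post',len(q),q.mean(0),q[:,2].max())
```

```text
scene base 667 ((529.5303344726562, -230.97760009765625), (235.26187133789062, 215.06796264648438), 1.521538496017456)
plat 201 [ 0.5144881  -0.20207585  0.03      ] 0.0835133602233189
knob 44 [ 0.59407599 -0.29142196  0.13543842] 0.14641265296795114
post 62 [ 0.58144176 -0.21478836  0.10868183] 0.11524945030072509
side base 1936 ((529.63330078125, -230.3402862548828), (219.07379150390625, 238.74343872070312), 89.94153594970703)
plat 521 [ 0.51680159 -0.21325544  0.03      ] 0.0849777004700526
knob 96 [ 0.58833866 -0.29676454  0.13637026] 0.14794732195158378
post 97 [ 0.57609474 -0.21664374  0.11034837] 0.11588901271742147
```

```bash
python3 -m inch '[{"dx":-29,"dy":-18.5,"rz":-0.02,"hand":-0.3},{"dx":-29,"dy":-18.5,"rz":-0.02,"hand":-0.3},{"dx":-29,"dy":-18.5,"rz":-0.02,"hand":-0.3},{"dx":-29,"dy":-18.5,"rz":-0.02,"hand":-0.3},{"dx":-28.5,"dy":-19,"rz":-0.02,"hand":-0.3},{"hand":-0.3},{"hand":-0.3}]' 40
python3 - <<'E'
from h import *
o=bot.observe();print(o['position'],o['tool_rot'],o['grip_width'],o['force'])
p,d,c,f=grab('wrist','w1.png')
P=cloud(d,c,f).reshape(-1,3); lum=p.reshape(-1,3).max(1); np.savez('w1.npz',p=p,P=P,d=d)
q=P[(abs(P[:,2]-.131)<.006)&(lum<70)&(abs(P[:,0]-.53)<.04)&(P[:,1]<-.08)&(P[:,1]>-.24)]
m=q.mean(0);u=np.linalg.svd(q[:,:2]-m[:2],full_matrices=False)[2][0];print(len(q),m,u,np.degrees(np.arctan2(u[1],u[0])),q[:,1].min(),q[:,1].max())
E
```

```text
[ 6.24997044e-01 -4.58016654e-05  2.31304869e-01] [3.14158463e+00 2.35808115e-05 1.57072432e+00] 0.0853790629179991 [ 1.30732478 -0.0369071   0.78805454]
1125 [ 0.53581156 -0.15250476  0.1305688 ] [ 0.11294373 -0.99360139] -83.51496332753327 -0.19816016053665364 -0.11006396769309575schema error: expected keys dx, dy, dz, rx, ry, rz, hand
```

View pics/w1.png

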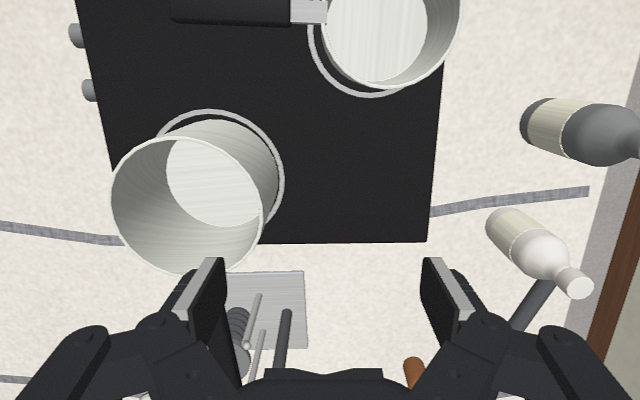

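All seven keys are required, so the arm hasn't moved. I'll retype the rows.

```bash
python3 -m inch '[{"dx":-29,"dy":-18.5,"dz":0,"rx":0,"ry":0,"rz":-0.02,"hand":-0.3},{"dx":-29,"dy":-18.5,"dz":0,"rx":0,"ry":0,"rz":-0.02,"hand":-0.3},{"dx":-29,"dy":-18.5,"dz":0,"rx":0,"ry":0,"rz":-0.02,"hand":-0.3},{"dx":-29,"dy":-18.5,"dz":0,"rx":0,"ry":0,"rz":-0.02,"hand":-0.3},{"dx":-28.5,"dy":-19,"dz":0,"rx":0,"ry":0,"rz":-0.02,"hand":-0.3},{"dx":0,"dy":0,"dz":0,"rx":0,"ry":0,"rz":0,"hand":-0.3},{"dx":0,"dy":0,"dz":0,"rx":0,"ry":0,"rz":0,"hand":-0.3}]' 40
python3 - <<'E'
from h import *
o=bot.observe();print(o['position'],o['tool_rot'],o['grip_width'],o['force'])
p,d,c,f=grab('wrist','w2.png')
P=cloud(d,c,f).reshape(-1,3); lum=p.reshape(-1,3).max(1); np.savez('w2.npz',p=p,P=P,d=d)
q=P[(abs(P[:,2]-.131)<.006)&(lum<70)&(abs(P[:,0]-.53)<.04)&(P[:,1]<-.08)&(P[:,1]>-.24)]
m=q.mean(0);u=np.linalg.svd(q[:,:2]-m[:2],full_matrices=False)[2][0];print(len(q),m,u,np.degrees(np.arctan2(u[1],u[0])),q[:,1].min(),q[:,1].max())
E
```

```text
clock: 2.5
position: [0.5378, -0.1485, 0.2315]
tool_rot: [3.141, -0.0, 1.669]
force: [0.8, 0.1, 0.7]
grip_width: 0.0556
[ 0.53779081 -0.14849083  0.23148858] [ 3.14124933e+00 -3.60253314e-05  1.66923396e+00] 0.05564758914256078 [0.76272769 0.09392475 0.65602737]
3410 [ 0.53046963 -0.14891695  0.13123511] [ 0.09698293 -0.99528605] -84.43453964620343 -0.20744011364180753 -0.09767233702900491
```

View pics/w2.png

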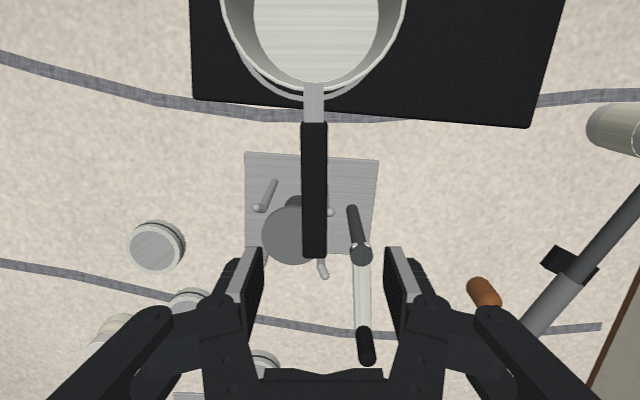

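```bash
python3 -m inch '[{"dx":6.5,"dy":-7.5,"dz":0,"rx":0,"ry":0,"rz":0,"hand":-0.3},{"dx":0,"dy":0,"dz":25,"rx":0,"ry":0,"rz":0,"hand":-0.3},{"dx":0,"dy":0,"dz":30,"rx":0,"ry":0,"rz":0,"hand":-0.3},{"dx":0,"dy":0,"dz":30,"rx":0,"ry":0,"rz":0,"hand":-0.3},{"dx":0,"dy":0,"dz":25,"rx":0,"ry":0,"rz":0,"hand":-0.3},{"dx":0,"dy":0,"dz":15,"rx":0,"ry":0,"rz":0,"hand":-0.3},{"dx":0,"dy":0,"dz":0,"rx":0,"ry":0,"rz":0,"hand":-0.3}]' 
python3 -m inch '[{"dx":0,"dy":0,"dz":0,"rx":0,"ry":0,"rz":0,"hand":0.2},{"dx":0,"dy":0,"dz":0,"rx":0,"ry":0,"rz":0,"hand":1},{"dx":0,"dy":0,"dz":0,"rx":0,"ry":0,"rz":0,"hand":1},{"dx":0,"dy":0,"dz":0,"rx":0,"ry":0,"rz":0,"hand":1},{"dx":0,"dy":0,"dz":0,"rx":0,"ry":0,"rz":0,"hand":1},{"dx":0,"dy":0,"dz":0,"rx":0,"ry":0,"rz":0,"hand":1}]' 40
python3 - <<'E'
from h import *
grab('wrist','w3.png')
E
```

```text
clock: 3.25
position: [0.5286, -0.1408, 0.1045]
tool_rot: [-3.138, -0.001, 1.672]
force: [0.0, 0.9, 0.4]
grip_width: 0.0551
clock: 3.85
position: [0.5303, -0.1426, 0.107]
tool_rot: [3.14, 0.001, 1.67]
force: [0.5, -0.8, 6.3]
grip_width: 0.0193
```

View pics/w3.png

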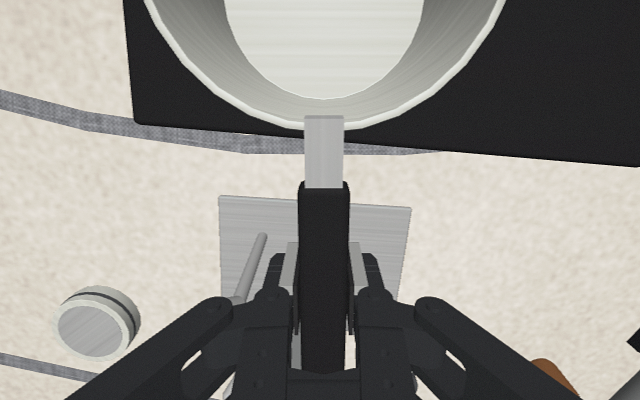

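```bash
python3 -m inch '[{"dx":0,"dy":0,"dz":-1,"rx":0,"ry":0,"rz":0,"hand":1},{"dx":0.2,"dy":5,"dz":-0.5,"rx":0,"ry":0,"rz":-0.04,"hand":1},{"dx":0.4,"dy":10,"dz":0,"rx":0,"ry":0,"rz":-0.08,"hand":1},{"dx":0.4,"dy":10,"dz":0,"rx":0,"ry":0,"rz":-0.08,"hand":1},{"dx":0,"dy":0,"dz":0,"rx":0,"ry":0,"rz":0,"hand":1}]'
python3 - <<'E'
from h import *
grab('side','s1.png')
E
```

```text
clock: 4.4
position: [0.5552, -0.1369, 0.1077]
tool_rot: [3.141, -0.0, 1.875]
force: [-0.1, -0.6, -2.6]
grip_width: 0.0195
```

View pics/s1.png

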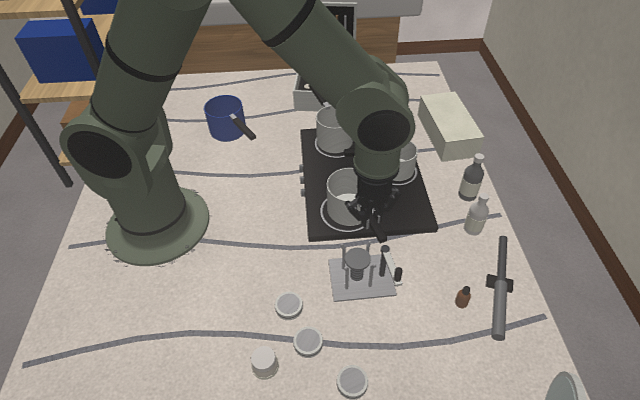

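```bash
python3 -m inch '[{"dx":0.4,"dy":10,"dz":0,"rx":0,"ry":0,"rz":-0.08,"hand":1},{"dx":0.4,"dy":10,"dz":0,"rx":0,"ry":0,"rz":-0.08,"hand":1},{"dx":0.4,"dy":10,"dz":0,"rx":0,"ry":0,"rz":-0.08,"hand":1},{"dx":0.4,"dy":10,"dz":0,"rx":0,"ry":0,"rz":-0.08,"hand":1},{"dx":0.4,"dy":10,"dz":0,"rx":0,"ry":0,"rz":-0.08,"hand":1},{"dx":0.4,"dy":10,"dz":0,"rx":0,"ry":0,"rz":-0.08,"hand":1},{"dx":0.4,"dy":10,"dz":0,"rx":0,"ry":0,"rz":-0.08,"hand":1},{"dx":0.4,"dy":10,"dz":0,"rx":0,"ry":0,"rz":-0.08,"hand":1}]'
python3 -m inch '[{"dx":0.4,"dy":10,"dz":0,"rx":0,"ry":0,"rz":-0.08,"hand":1},{"dx":0.4,"dy":10,"dz":0,"rx":0,"ry":0,"rz":-0.08,"hand":1},{"dx":0.4,"dy":10,"dz":0,"rx":0,"ry":0,"rz":-0.08,"hand":1},{"dx":0.4,"dy":10,"dz":0,"rx":0,"ry":0,"rz":-0.08,"hand":1},{"dx":0.4,"dy":10,"dz":0,"rx":0,"ry":0,"rz":-0.08,"hand":1},{"dx":0.4,"dy":10,"dz":0,"rx":0,"ry":0,"rz":-0.08,"hand":1},{"dx":0.4,"dy":10,"dz":0,"rx":0,"ry":0,"rz":-0.08,"hand":1},{"dx":0,"dy":0,"dz":0,"rx":0,"ry":0,"rz":0,"hand":1},{"dx":0,"dy":0,"dz":0,"rx":0,"ry":0,"rz":0,"hand":1}]'
python3 - <<'E'
from h import *
print(bot.observe()['qpos'])
grab('side','s2.png')
E
```

```text
clock: 5.25
position: [0.618, -0.0914, 0.1075]
tool_rot: [-3.141, -0.001, 2.512]
force: [-0.2, 1.3, -2.8]
grip_width: 0.019
clock: 6.15
position: [0.6415, -0.0272, 0.1075]
tool_rot: [-3.141, -0.001, 3.067]
force: [-0.1, 1.7, -2.0]
grip_width: 0.0193
[ 0.20786367  0.71707936 -0.39655907  1.63430407  0.34170376  0.86056219
  1.17068486]
```

View pics/s2.png

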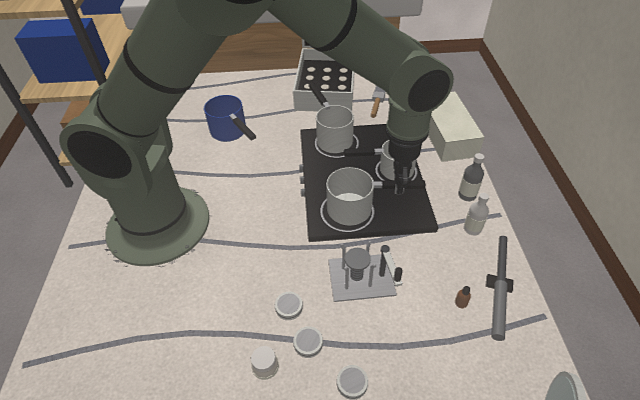

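```bash
python3 -m inch '[{"dx":0,"dy":0,"dz":0,"rx":0,"ry":0,"rz":0,"hand":-0.2},{"dx":0,"dy":0,"dz":0,"rx":0,"ry":0,"rz":0,"hand":-0.3},{"dx":0,"dy":0,"dz":0,"rx":0,"ry":0,"rz":0,"hand":-0.3},{"dx":0,"dy":0,"dz":-15,"rx":0,"ry":0,"rz":0,"hand":-0.3},{"dx":0,"dy":0,"dz":-30,"rx":0,"ry":0,"rz":0,"hand":-0.3},{"dx":0,"dy":0,"dz":-40,"rx":0,"ry":0,"rz":0,"hand":-0.3},{"dx":0,"dy":0,"dz":-40,"rx":0,"ry":0,"rz":0,"hand":-0.3}]'
python3 -m inch '[{"dx":20,"dy":38,"dz":0,"rx":0,"ry":0,"rz":0,"hand":-0.3},{"dx":20,"dy":38,"dz":0,"rx":0,"ry":0,"rz":0,"hand":-0.3},{"dx":20,"dy":38,"dz":0,"rx":0,"ry":0,"rz":0,"hand":-0.3},{"dx":20,"dy":38,"dz":0,"rx":0,"ry":0,"rz":0,"hand":-0.3},{"dx":20,"dy":38,"dz":0,"rx":0,"ry":0,"rz":0,"hand":-0.3},{"dx":20,"dy":38,"dz":0,"rx":0,"ry":0,"rz":0,"hand":-0.3},{"dx":20,"dy":38,"dz":0,"rx":0,"ry":0,"rz":0,"hand":-0.3},{"dx":20,"dy":38,"dz":0,"rx":0,"ry":0,"rz":0,"hand":-0.3},{"dx":20,"dy":38,"dz":0,"rx":0,"ry":0,"rz":0,"hand":-0.3},{"dx":20,"dy":38,"dz":0,"rx":0,"ry":0,"rz":0,"hand":-0.3}]'
python3 -m inch '[{"dx":0,"dy":0,"dz":0,"rx":0,"ry":0,"rz":0.13,"hand":-0.3},{"dx":0,"dy":0,"dz":0,"rx":0,"ry":0,"rz":0.13,"hand":-0.3},{"dx":0,"dy":0,"dz":0,"rx":0,"ry":0,"rz":0.13,"hand":-0.3},{"dx":0,"dy":0,"dz":0,"rx":0,"ry":0,"rz":0.13,"hand":-0.3},{"dx":0,"dy":0,"dz":0,"rx":0,"ry":0,"rz":0.13,"hand":-0.3},{"dx":0,"dy":0,"dz":0,"rx":0,"ry":0,"rz":0.13,"hand":-0.3},{"dx":0,"dy":0,"dz":0,"rx":0,"ry":0,"rz":0.13,"hand":-0.3},{"dx":0,"dy":0,"dz":0,"rx":0,"ry":0,"rz":0.13,"hand":-0.3},{"dx":0,"dy":0,"dz":0,"rx":0,"ry":0,"rz":0.13,"hand":-0.3},{"dx":0,"dy":0,"dz":0,"rx":0,"ry":0,"rz":0,"hand":-0.3}]'
python3 - <<'E'
from h import *
o=bot.observe();print(o['position'],o['tool_rot'],o['grip_width'],o['qpos'])
p,d,c,f=grab('wrist','w4.png')
P=cloud(d,c,f).reshape(-1,3); lum=p.reshape(-1,3).max(1); np.savez('w4.npz',p=p,P=P,d=d)
q=P[(abs(P[:,2]-.131)<.006)&(lum<70)&(abs(P[:,0]-.46)<.08)&(P[:,1]<.48)&(P[:,1]>.3)]
m=q.mean(0);u=np.linalg.svd(q[:,:2]-m[:2],full_matrices=False)[2][0];print(len(q),m,u,np.degrees(np.arctan2(u[1],u[0])),q[:,1].min(),q[:,1].max())
E
```

```text
clock: 6.9
position: [0.6419, -0.0266, 0.2353]
tool_rot: [3.141, 0.0, 3.071]
force: [0.3, 0.2, 0.2]
grip_width: 0.0554
clock: 7.9
position: [0.4687, 0.3681, 0.2341]
tool_rot: [3.141, 0.001, 3.07]
force: [0.6, -0.1, -0.4]
grip_width: 0.0553
clock: 8.9
position: [0.4694, 0.3669, 0.234]
tool_rot: [3.141, -0.0, 1.898]
force: [-0.8, -0.1, 0.1]
grip_width: 0.0553
[0.46940655 0.36686595 0.2339529 ] [ 3.14062843e+00 -4.07717947e-04  1.89849639e+00] 0.05527840716949395 [-0.58877418  0.47982545 -0.24700325  1.6694343   0.13396071  1.00786099
 -0.55280963]
3857 [0.45877586 0.39201161 0.13125472] [-0.32019198  0.94735268] 108.67453523380671 0.3320465569169862 0.4438127643665312
```

View pics/w4.png

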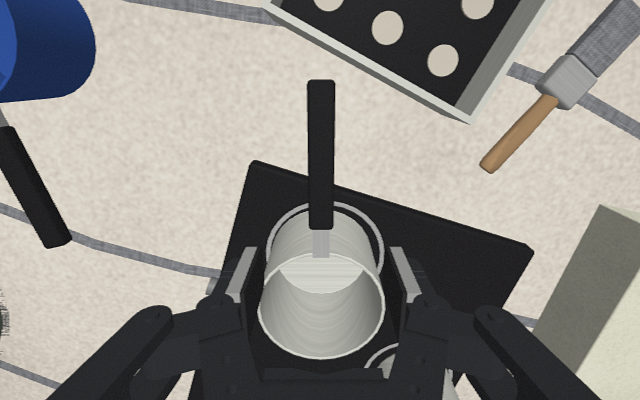

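```bash
python3 -m inch '[{"dx":13,"dy":-2.5,"dz":0,"rx":0,"ry":0,"rz":0,"hand":-0.3},{"dx":0,"dy":0,"dz":25,"rx":0,"ry":0,"rz":0,"hand":-0.3},{"dx":0,"dy":0,"dz":30,"rx":0,"ry":0,"rz":0,"hand":-0.3},{"dx":0,"dy":0,"dz":30,"rx":0,"ry":0,"rz":0,"hand":-0.3},{"dx":0,"dy":0,"dz":25,"rx":0,"ry":0,"rz":0,"hand":-0.3},{"dx":0,"dy":0,"dz":15.5,"rx":0,"ry":0,"rz":0,"hand":-0.3},{"dx":0,"dy":0,"dz":0,"rx":0,"ry":0,"rz":0,"hand":-0.3}]' 
python3 -m inch '[{"dx":0,"dy":0,"dz":0,"rx":0,"ry":0,"rz":0,"hand":0.2},{"dx":0,"dy":0,"dz":0,"rx":0,"ry":0,"rz":0,"hand":1},{"dx":0,"dy":0,"dz":0,"rx":0,"ry":0,"rz":0,"hand":1},{"dx":0,"dy":0,"dz":0,"rx":0,"ry":0,"rz":0,"hand":1},{"dx":0,"dy":0,"dz":0,"rx":0,"ry":0,"rz":0,"hand":1},{"dx":0,"dy":0,"dz":0,"rx":0,"ry":0,"rz":0,"hand":1}]' 40
python3 - <<'E'
from h import *
grab('wrist','w5.png')
E
```

```text
clock: 9.65
position: [0.4619, 0.3781, 0.1057]
tool_rot: [-3.139, 0.001, 1.903]
force: [0.6, 1.6, 0.0]
grip_width: 0.0556
clock: 10.25
position: [0.4632, 0.3789, 0.1084]
tool_rot: [3.14, -0.001, 1.901]
force: [-1.4, 2.4, 6.9]
grip_width: 0.0192
```

View pics/w5.png

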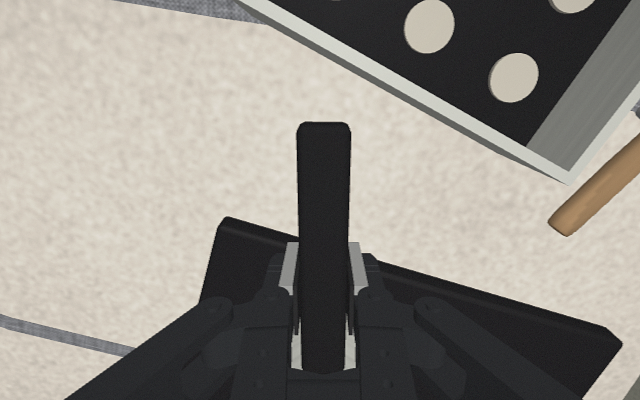

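```bash
python3 - <<'E'
from h import *
for n in ['scene','side']:
    P=np.load(n+'0.npz')['P'].reshape(-1,3)
    q=P[(P[:,0]>.4)&(P[:,0]<.75)&(P[:,1]>.36)&(P[:,1]<.47)&(P[:,2]>.02)]
    dd=np.hypot(q[:,0]-.503,q[:,1]-.26); q=q[(dd<.215)]
    lum=0
    print(n,len(q)); 
    q=q[q[:,0]>.485]
    print(np.round(q[np.argsort(-q[:,2])[:5]],3))
E
python3 -m inch '[{"dx":0,"dy":0,"dz":-1,"rx":0,"ry":0,"rz":0,"hand":1},{"dx":-0.2,"dy":5,"dz":-0.5,"rx":0,"ry":0,"rz":0.04,"hand":1},{"dx":-0.2,"dy":5,"dz":0,"rx":0,"ry":0,"rz":0.04,"hand":1},{"dx":0,"dy":0,"dz":0,"rx":0,"ry":0,"rz":0,"hand":1}]'
```

```text
scene 451
[[0.53  0.456 0.084]
 [0.577 0.45  0.083]
 [0.582 0.458 0.082]
 [0.49  0.464 0.082]
 [0.559 0.455 0.08 ]]
side 600
[[0.544 0.448 0.084]
 [0.579 0.457 0.084]
 [0.548 0.449 0.083]
 [0.554 0.449 0.082]
 [0.502 0.46  0.082]]
clock: 10.7
position: [0.4734, 0.3808, 0.1088]
tool_rot: [3.141, 0.0, 1.818]
force: [1.1, 0.8, -0.7]
grip_width: 0.0191
```

```bash
python3 -m inch '[{"dx":-0.4,"dy":10,"dz":0,"rx":0,"ry":0,"rz":0.08,"hand":1},{"dx":-0.4,"dy":10,"dz":0,"rx":0,"ry":0,"rz":0.08,"hand":1},{"dx":-0.4,"dy":10,"dz":0,"rx":0,"ry":0,"rz":0.08,"hand":1},{"dx":-0.4,"dy":10,"dz":0,"rx":0,"ry":0,"rz":0.08,"hand":1},{"dx":-0.4,"dy":10,"dz":0,"rx":0,"ry":0,"rz":0.08,"hand":1},{"dx":-0.4,"dy":10,"dz":0,"rx":0,"ry":0,"rz":0.08,"hand":1},{"dx":-0.4,"dy":10,"dz":0,"rx":0,"ry":0,"rz":0.08,"hand":1},{"dx":-0.4,"dy":10,"dz":0,"rx":0,"ry":0,"rz":0.08,"hand":1}]'
python3 -m inch '[{"dx":-0.4,"dy":10,"dz":0,"rx":0,"ry":0,"rz":0.08,"hand":1},{"dx":-0.4,"dy":10,"dz":0,"rx":0,"ry":0,"rz":0.08,"hand":1},{"dx":-0.4,"dy":10,"dz":0,"rx":0,"ry":0,"rz":0.08,"hand":1},{"dx":-0.4,"dy":10,"dz":0,"rx":0,"ry":0,"rz":0.08,"hand":1},{"dx":-0.4,"dy":10,"dz":0,"rx":0,"ry":0,"rz":0.08,"hand":1},{"dx":-0.4,"dy":10,"dz":0,"rx":0,"ry":0,"rz":0.08,"hand":1},{"dx":-0.4,"dy":10,"dz":0,"rx":0,"ry":0,"rz":0.08,"hand":1},{"dx":0,"dy":0,"dz":0,"rx":0,"ry":0,"rz":0,"hand":1}]'
python3 -m inch '[{"dx":-0.4,"dy":10,"dz":0,"rx":0,"ry":0,"rz":0.08,"hand":1},{"dx":-0.4,"dy":10,"dz":0,"rx":0,"ry":0,"rz":0.08,"hand":1},{"dx":-0.4,"dy":10,"dz":0,"rx":0,"ry":0,"rz":0.08,"hand":1},{"dx":-0.4,"dy":10,"dz":0,"rx":0,"ry":0,"rz":0.08,"hand":1},{"dx":-0.4,"dy":10,"dz":0,"rx":0,"ry":0,"rz":0.08,"hand":1},{"dx":-0.4,"dy":10,"dz":0,"rx":0,"ry":0,"rz":0.08,"hand":1},{"dx":-0.4,"dy":10,"dz":0,"rx":0,"ry":0,"rz":0.08,"hand":1},{"dx":0,"dy":0,"dz":0,"rx":0,"ry":0,"rz":0,"hand":1},{"dx":0,"dy":0,"dz":0,"rx":0,"ry":0,"rz":0,"hand":1}]'
python3 - <<'E'
from h import *
print(bot.observe()['qpos'])
grab('side','s3.png')
E
```

```text
clock: 11.5
position: [0.5512, 0.3756, 0.1087]
tool_rot: [-3.141, -0.0, 1.178]
force: [-0.8, 0.7, 0.4]
grip_width: 0.0193
clock: 12.3
position: [0.6058, 0.3314, 0.1087]
tool_rot: [3.141, 0.0, 0.618]
force: [0.1, 1.2, 2.1]
grip_width: 0.0194
clock: 13.2
position: [0.6282, 0.2675, 0.1088]
tool_rot: [3.141, 0.0, 0.065]
force: [0.8, -2.2, 1.8]
grip_width: 0.0193
[-0.64576087  0.76554761  0.25585501  1.53875917 -0.23183449  0.86743688
 -1.8136335 ]
```

View pics/s3.png

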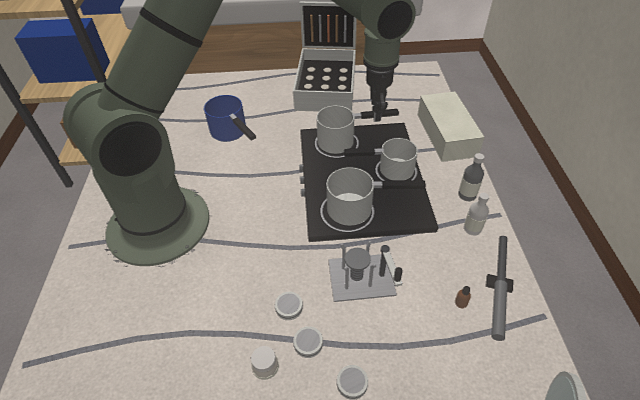

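```bash
python3 -m inch '[{"dx":0,"dy":0,"dz":0,"rx":0,"ry":0,"rz":0,"hand":-0.2},{"dx":0,"dy":0,"dz":0,"rx":0,"ry":0,"rz":0,"hand":-0.3},{"dx":0,"dy":0,"dz":0,"rx":0,"ry":0,"rz":0,"hand":-0.3},{"dx":0,"dy":0,"dz":-15,"rx":0,"ry":0,"rz":0,"hand":-0.3},{"dx":0,"dy":0,"dz":-30,"rx":0,"ry":0,"rz":0,"hand":-0.3},{"dx":0,"dy":0,"dz":-40,"rx":0,"ry":0,"rz":0,"hand":-0.3},{"dx":0,"dy":0,"dz":-40,"rx":0,"ry":0,"rz":0.065,"hand":-0.3}]'
python3 -m inch '[{"dx":-20,"dy":39,"dz":0,"rx":0,"ry":0,"rz":0,"hand":-1},{"dx":-20,"dy":39,"dz":0,"rx":0,"ry":0,"rz":0,"hand":-1},{"dx":-20,"dy":39,"dz":0,"rx":0,"ry":0,"rz":0,"hand":-1},{"dx":-20,"dy":39,"dz":0,"rx":0,"ry":0,"rz":0,"hand":-1},{"dx":-20,"dy":39,"dz":0,"rx":0,"ry":0,"rz":0,"hand":-1},{"dx":-20,"dy":39,"dz":0,"rx":0,"ry":0,"rz":0,"hand":-1},{"dx":-20,"dy":39,"dz":0,"rx":0,"ry":0,"rz":0,"hand":-1}]'
python3 -m inch '[{"dx":-20,"dy":39,"dz":0,"rx":0,"ry":0,"rz":0,"hand":-1},{"dx":-20,"dy":39,"dz":0,"rx":0,"ry":0,"rz":0,"hand":-1},{"dx":-20,"dy":39,"dz":0,"rx":0,"ry":0,"rz":0,"hand":-1},{"dx":-20,"dy":39,"dz":0,"rx":0,"ry":0,"rz":0,"hand":-1},{"dx":-20,"dy":39,"dz":0,"rx":0,"ry":0,"rz":0,"hand":-1},{"dx":-20,"dy":39,"dz":0,"rx":0,"ry":0,"rz":0,"hand":-1},{"dx":-18,"dy":39,"dz":0,"rx":0,"ry":0,"rz":0,"hand":-1},{"dx":0,"dy":0,"dz":0,"rx":0,"ry":0,"rz":0,"hand":-1}]'
python3 - <<'E'
from h import *
o=bot.observe();print(o['position'],o['tool_rot'],o['grip_width'],o['qpos'])
for n in ['wrist','scene','side']:
    p,d,c,f=grab(n,n+'6.png'); np.savez(n+'6.npz',p=p,P=cloud(d,c,f),d=d)
E
```

```text
clock: 13.95
position: [0.6283, 0.2669, 0.2363]
tool_rot: [-3.141, -0.0, -0.004]
force: [1.2, 0.2, -0.1]
grip_width: 0.0555
clock: 14.65
position: [0.4864, -0.0067, 0.2349]
tool_rot: [-3.141, -0.001, -0.004]
force: [0.4, -0.1, 0.8]
grip_width: 0.0854
clock: 15.45
position: [0.3456, -0.2821, 0.235]
tool_rot: [3.14, -0.001, -0.011]
force: [1.7, 1.1, -0.5]
grip_width: 0.085
[ 0.34555016 -0.28211258  0.23504394] [ 3.13999671e+00 -1.29026295e-03 -1.08345679e-02] 0.08504460597442642 [ 0.11765947  0.25675285  0.52322485  2.06508243 -0.16779122  0.85790516
 -0.84497283]
```

View pics/wrist6.png

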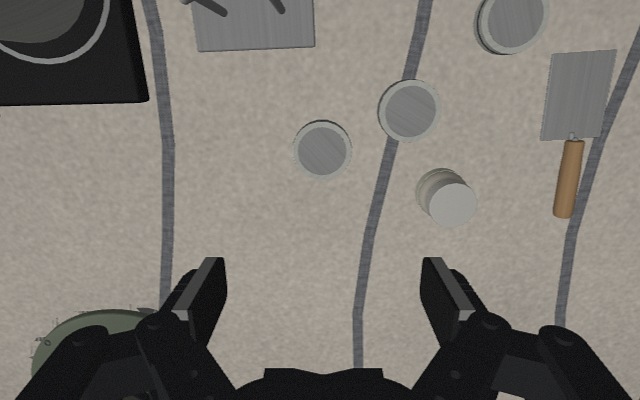

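View pics/scene6.png

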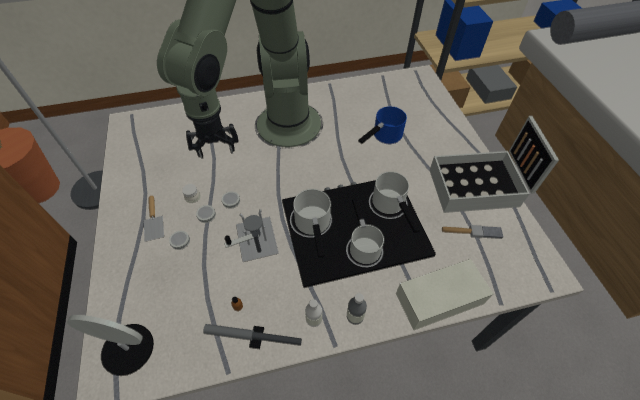

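```bash
cat > meas.py <<'E'
from h import *
import sys
def run(k,cams=('scene','side','wrist'),tins=()):
  for n in cams:
    D=np.load(f'{n}{k}.npz'); P=D['P']; p=D['p'].astype(int)
    X=P.reshape(-1,3); lum=p.reshape(-1,3).max(1)
    def near(x,y,r,z0,z1): return X[(np.hypot(X[:,0]-x,X[:,1]-y)<r)&(X[:,2]>z0)&(X[:,2]<z1)]
    print(n)
    if n!='wrist':
      for nm,x,y,z,rad,zh in [('R',.519,-.02,.13,.06,.131),('L',.503,.262,.13,.056,.131),('B',.67,.1215,.11,.05,.11)]:
        q=near(x,y,.085,z-.006,z+.008); s=circ(q[:,:2],rad)
        a=X[(abs(X[:,2]-zh)<.008)&(lum<70)&(np.hypot(X[:,0]-s[0],X[:,1]-s[1])>.085)&(np.hypot(X[:,0]-s[0],X[:,1]-s[1])<.2)]
        m=a.mean(0) if len(a) else s*0; print(nm,np.round(s[:2],4),'handle ang',round(np.degrees(np.arctan2(m[1]-s[1],m[0]-s[0])),1),len(a))
    for x,y in tins:
        q=near(x,y,.05,.014,.03)
        if len(q)<20: print('none',x,y); continue
        a=q[q[:,2]>np.percentile(q[:,2],95)-.004]; cc,rr=cv2.minEnclosingCircle((a[:,:2]*1000).astype(np.float32))
        print('tin',len(a),np.round(cc,1),round(rr,1),np.round(np.percentile(q[:,2],[50,95]),4))
    a=X[(X[:,2]>.08)&(X[:,2]<.092)&(np.hypot(X[:,0]-.515,X[:,1]+.213)<.06)]
    if len(a)>30: cc,rr=cv2.minEnclosingCircle((a[:,:2]*1000).astype(np.float32)); print('plat',len(a),np.round(cc,1),round(rr,1),np.median(a[:,2]))
    a=X[(X[:,2]>.095)&(X[:,2]<.105)&(np.hypot(X[:,0]-.515,X[:,1]+.213)<.055)]
    print('rodtops',len(a)); 
    if 4<len(a)<400:
        t=np.degrees(np.arctan2(a[:,1]+.213,a[:,0]-.515)); 
        for k0 in (45,135,-135,-45):
            g=a[abs((t-k0+180)%360-180)<30]
            if len(g): print(k0,len(g),np.round(g.mean(0),4))
if __name__=='__main__': run(6,tins=[(.351,-.281),(.3917,-.371),(.478,-.465)])
E
python3 meas.py
```

```text
scene
R [ 0.521  -0.0169] handle ang -4.7 212
L [0.5085 0.2598] handle ang 3.2 196
B [0.6704 0.1218] handle ang 179.3 114
tin 104 [ 352.8 -279.6] 32.1 [0.0184 0.0223]
tin 119 [ 393.6 -370.8] 32.1 [0.0183 0.0221]
tin 147 [ 478.4 -463.4] 31.7 [0.0184 0.0217]
plat 248 [ 519.7 -215.3] 45.4 0.08320119054987585
rodtops 17
45 4 [ 0.5486 -0.1815  0.0977]
135 5 [ 0.4843 -0.1816  0.0964]
-135 3 [ 0.4879 -0.2449  0.0978]
-45 5 [ 0.5512 -0.2432  0.0983]
side
R [ 0.5195 -0.0189] handle ang -5.7 301
L [0.5063 0.2578] handle ang 2.4 194
B [0.6682 0.1207] handle ang 179.4 171
tin 418 [ 349.  -282.7] 32.5 [0.0199 0.0228]
tin 526 [ 390. -373.] 32.1 [0.0199 0.0226]
tin 617 [ 475.7 -466.2] 32.2 [0.0201 0.0227]
plat 522 [ 523.8 -215.7] 50.8 0.08495837467955791
rodtops 44
45 11 [ 0.5461 -0.1813  0.0973]
135 11 [ 0.4826 -0.1849  0.0976]
-135 11 [ 0.4842 -0.2478  0.0975]
-45 9 [ 0.5476 -0.2469  0.0994]
wrist
tin 2711 [ 349.5 -281.2] 32.0 [0.0197 0.0209]
tin 3040 [ 390.  -372.6] 32.0 [0.0196 0.0209]
tin 3084 [ 475.5 -465.6] 32.5 [0.0196 0.0209]
rodtops 40
135 38 [ 0.4789 -0.1831  0.0974]
-135 2 [ 0.4795 -0.2479  0.0951]
```

```bash
python3 -m inch '[{"dx":4,"dy":-0.5,"dz":40,"rx":0,"ry":0,"rz":-0.02,"hand":-1},{"dx":0,"dy":0,"dz":45,"rx":0,"ry":0,"rz":0,"hand":-1},{"dx":0,"dy":0,"dz":45,"rx":0,"ry":0,"rz":0,"hand":-1},{"dx":0,"dy":0,"dz":45,"rx":0,"ry":0,"rz":0,"hand":-1},{"dx":0,"dy":0,"dz":30,"rx":0,"ry":0,"rz":0,"hand":-1},{"dx":0,"dy":0,"dz":15,"rx":0,"ry":0,"rz":0,"hand":-1},{"dx":0,"dy":0,"dz":10,"rx":0,"ry":0,"rz":0,"hand":-1},{"dx":0,"dy":0,"dz":0,"rx":0,"ry":0,"rz":0,"hand":-1}]'
python3 - <<'E'
from h import *
print(bot.observe()['force'],bot.observe()['tool_rot']); grab('wrist','w7.png')
E
```

```text
clock: 16.4
position: [0.3524, -0.2765, 0.0033]
tool_rot: [-3.141, 0.001, 0.017]
force: [0.1, 0.4, 0.7]
grip_width: 0.0853
[0.06384047 0.3509663  0.74487814] [-3.14070668e+00  5.79499668e-04  1.70047766e-02]
```

View pics/w7.png

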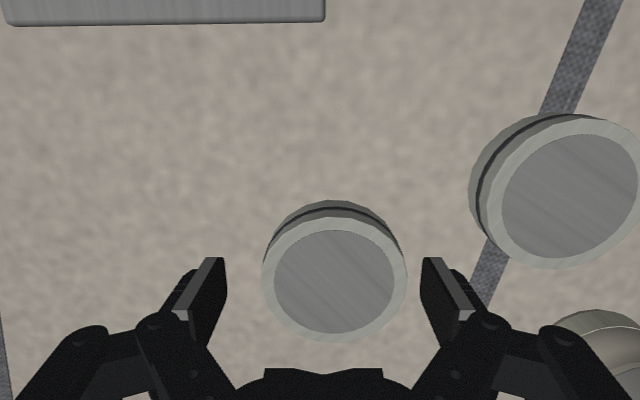

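```bash
python3 -m inch '[{"dx":-2.5,"dy":4.7,"dz":3,"rx":0,"ry":0,"rz":0,"hand":-1},{"dx":0,"dy":0,"dz":0,"rx":0,"ry":0,"rz":0,"hand":-0.6},{"dx":0,"dy":0,"dz":0,"rx":0,"ry":0,"rz":0,"hand":1},{"dx":0,"dy":0,"dz":0,"rx":0,"ry":0,"rz":0,"hand":1},{"dx":0,"dy":0,"dz":0,"rx":0,"ry":0,"rz":0,"hand":1},{"dx":0,"dy":0,"dz":0,"rx":0,"ry":0,"rz":0,"hand":1}]' 50
python3 - <<'E'
from h import *
print(bot.observe()['force'],bot.observe()['tool_rot']); p,d,c,f=grab('wrist','w8.png')
X=cloud(d,c,f).reshape(-1,3)
q=X[(X[:,2]<.03)&(X[:,2]>.014)&(np.hypot(X[:,0]-.35,X[:,1]+.281)<.036)]
print(cv2.minEnclosingCircle((q[:,:2]*1000).astype(np.float32)),np.median(q[:,2]))
q=X[(X[:,2]<.012)&(X[:,2]>.003)&(X[:,0]>.4)&(X[:,0]<.5)&(X[:,1]>-.28)&(X[:,1]<-.14)]
b=[(y,q[abs(q[:,1]-y)<.003][:,0].min()) for y in np.arange(-.26,-.17,.01) if (abs(q[:,1]-y)<.003).sum()>3]
b=np.array(b);print(b,np.degrees(np.polyfit(b[:,0],b[:,1],1)[0]))
E
```

```text
clock: 17.05
position: [0.3499, -0.2822, 0.0016]
tool_rot: [3.141, -0.001, 0.016]
force: [-2.0, 0.1, 14.1]
grip_width: 0.0622
[-1.99261942  0.07588571 14.0892745 ] [ 3.14107883e+00 -9.99187733e-04  1.56233095e-02]
((352.0916748046875, -280.9851379394531), 35.43532943725586) 0.019758583128768603
[[-0.26        0.4530476 ]
 [-0.25        0.45289256]
 [-0.24        0.45255906]
 [-0.23        0.4522917 ]
 [-0.22        0.45213707]
 [-0.21        0.45148477]
 [-0.2         0.45128305]
 [-0.19        0.45096854]
 [-0.18        0.45073732]] -1.7544084706610208
```

View pics/w8.png

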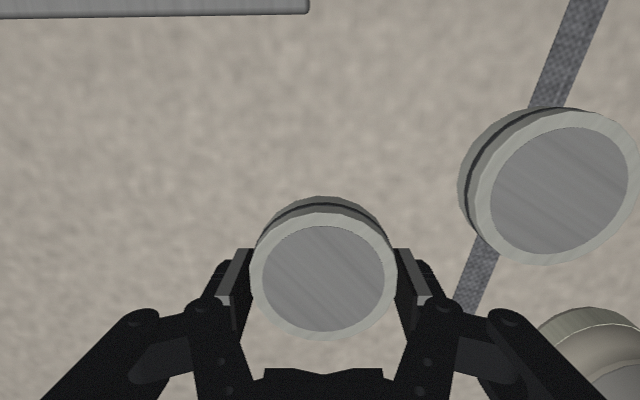

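```bash
python3 -m inch '[{"dx":0,"dy":0,"dz":-10,"rx":0,"ry":0,"rz":0,"hand":1},{"dx":0,"dy":0,"dz":-30,"rx":0,"ry":0,"rz":0,"hand":1},{"dx":0,"dy":0,"dz":-45,"rx":0,"ry":0,"rz":0,"hand":1},{"dx":0,"dy":0,"dz":-45,"rx":0,"ry":0,"rz":-0.015,"hand":1},{"dx":0,"dy":0,"dz":-25,"rx":0,"ry":0,"rz":0,"hand":1},{"dx":0,"dy":0,"dz":0,"rx":0,"ry":0,"rz":0,"hand":1}]'
python3 -m inch '[{"dx":33.5,"dy":-12.5,"dz":0,"rx":0,"ry":0,"rz":0,"hand":1},{"dx":33.5,"dy":-12.5,"dz":0,"rx":0,"ry":0,"rz":0,"hand":1},{"dx":33.5,"dy":-12.5,"dz":0,"rx":0,"ry":0,"rz":0,"hand":1},{"dx":33.5,"dy":-12.5,"dz":0,"rx":0,"ry":0,"rz":0,"hand":1},{"dx":33.5,"dy":-12.5,"dz":0,"rx":0,"ry":0,"rz":0,"hand":1},{"dx":0,"dy":0,"dz":0,"rx":0,"ry":0,"rz":0,"hand":1},{"dx":0,"dy":0,"dz":0,"rx":0,"ry":0,"rz":0,"hand":1}]'
python3 - <<'E'
from h import *
print(bot.observe()['force'],bot.observe()['tool_rot'])
for n in ['wrist','scene','side']:
    p,d,c,f=grab(n,n+'9.png'); np.savez(n+'9.npz',p=p,P=cloud(d,c,f),d=d)
    X=cloud(d,c,f).reshape(-1,3)
    a=X[(X[:,2]>.094)&(X[:,2]<.106)&(np.hypot(X[:,0]-.515,X[:,1]+.213)<.055)&(np.hypot(X[:,0]-.515,X[:,1]+.213)>.035)]
    t=np.degrees(np.arctan2(a[:,1]+.213,a[:,0]-.515))
    for k0 in (45,135,-135,-45):
            g=a[abs((t-k0+180)%360-180)<25]
            if len(g): print(n,k0,len(g),np.round(g.mean(0),4))
    a=X[(X[:,2]>.165)&(X[:,2]<.19)&(np.hypot(X[:,0]-.515,X[:,1]+.213)<.04)]
    if len(a)>10:print(cv2.minEnclosingCircle((a[:,:2]*1000).astype(np.float32)),np.median(a[:,2]),len(a))
E
```

```text
clock: 17.7
position: [0.3509, -0.2825, 0.1592]
tool_rot: [3.14, -0.005, 0.031]
force: [1.3, -0.9, -1.8]
grip_width: 0.0621
clock: 18.4
position: [0.5149, -0.2138, 0.155]
tool_rot: [-3.141, 0.001, 0.032]
force: [-0.6, -0.1, -1.9]
grip_width: 0.0617
[-0.59105675 -0.07472194 -1.86204563] [-3.14129354e+00  1.39346168e-03  3.17820272e-02]
wrist 45 172 [ 0.5466 -0.1814  0.0976]
wrist -45 172 [ 0.5485 -0.2442  0.0974]
((521.2099609375, -212.37606811523438), 39.150665283203125) 0.17297573574581432 18272
scene 45 4 [ 0.5505 -0.18    0.0987]
scene 135 7 [ 0.4862 -0.1813  0.0969]
scene -135 1 [ 0.49   -0.247   0.0996]
scene -45 4 [ 0.5491 -0.2435  0.0968]
((520.63671875, -212.74522399902344), 38.92670440673828) 0.17197393967848623 330
side 135 11 [ 0.4822 -0.1846  0.0976]
side -135 10 [ 0.4843 -0.248   0.0978]
side -45 14 [ 0.5469 -0.2467  0.0978]
((513.0341796875, -216.6783447265625), 36.12566375732422) 0.1735671673403194 247
```

View pics/wrist9.png

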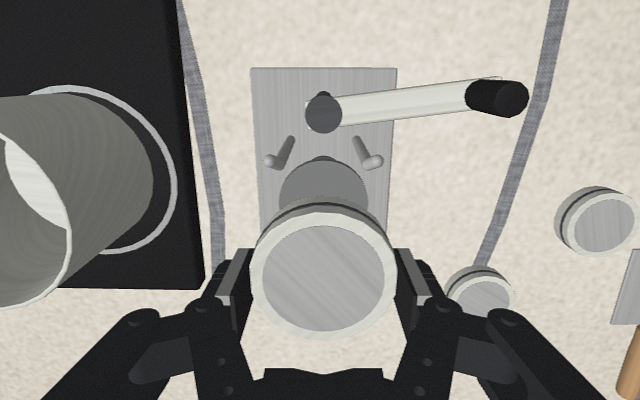

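Run:
```python
import cv2
a=cv2.imread('pics/scene9.png')[150:270,170:330]; a=cv2.resize(a,None,fx=4,fy=4,interpolation=cv2.INTER_CUBIC)
cv2.imwrite('pics/c9a.png',a)
a=cv2.imread('pics/side9.png')[180:320,270:440]; cv2.imwrite('pics/c9b.png',cv2.resize(a,None,fx=4,fy=4,interpolation=cv2.INTER_CUBIC))
```

```text
(no output)
```

View pics/c9b.png

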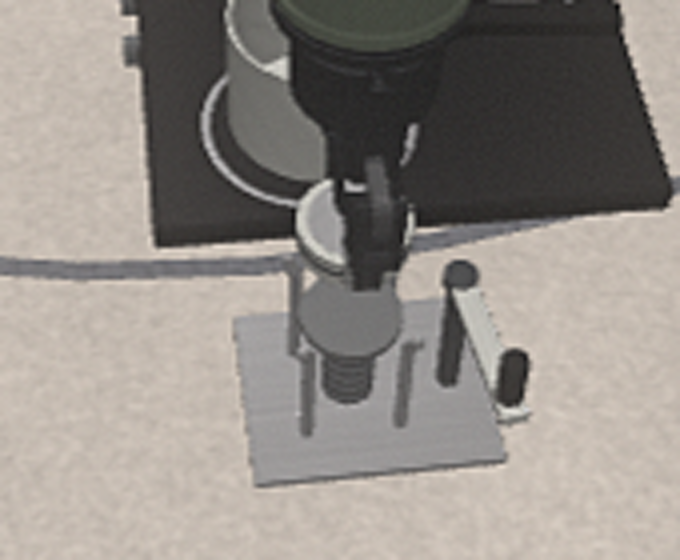

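```bash
python3 -m inch '[{"dx":1,"dy":0,"dz":15,"rx":0,"ry":0,"rz":0,"hand":1},{"dx":0,"dy":0,"dz":20,"rx":0,"ry":0,"rz":0,"hand":1},{"dx":0,"dy":0,"dz":15,"rx":0,"ry":0,"rz":0,"hand":1},{"dx":0,"dy":0,"dz":10,"rx":0,"ry":0,"rz":0,"hand":1},{"dx":0,"dy":0,"dz":0,"rx":0,"ry":0,"rz":0,"hand":1},{"dx":0,"dy":0,"dz":0,"rx":0,"ry":0,"rz":0,"hand":1}]'
python3 -m inch '[{"dx":0,"dy":0,"dz":5,"rx":0,"ry":0,"rz":0,"hand":1},{"dx":0,"dy":0,"dz":5,"rx":0,"ry":0,"rz":0,"hand":1},{"dx":0,"dy":0,"dz":5,"rx":0,"ry":0,"rz":0,"hand":1},{"dx":0,"dy":0,"dz":0,"rx":0,"ry":0,"rz":0,"hand":1}]'
```

```text
clock: 19.15
position: [0.516, -0.2146, 0.0959]
tool_rot: [3.142, 0.0, 0.03]
force: [-0.4, -1.2, -1.3]
grip_width: 0.0618
clock: 19.55
position: [0.5161, -0.2143, 0.0803]
tool_rot: [-3.142, 0.0, 0.031]
force: [-0.2, -0.8, -1.0]
grip_width: 0.062
```

Run:
```python
from h import *
for n in ['wrist','side']:
    p,d,c,f=grab(n,n+'10.png')
    X=cloud(d,c,f).reshape(-1,3); L=p.reshape(-1,3).min(1)
    a=X[(X[:,2]>.085)&(X[:,2]<.12)&(np.hypot(X[:,0]-.516,X[:,1]+.214)<.02)]
    print(n,len(a),np.percentile(a[:,2],[10,50,90]))
a=cv2.imread('pics/side10.png')[180:320,270:440]; cv2.imwrite('pics/c10.png',cv2.resize(a,None,fx=4,fy=4,interpolation=cv2.INTER_CUBIC))
```

```text
wrist 6025 [0.09763356 0.09833558 0.09903039]
side 48 [0.09681721 0.09889746 0.10128307]
```

View pics/wrist10.png

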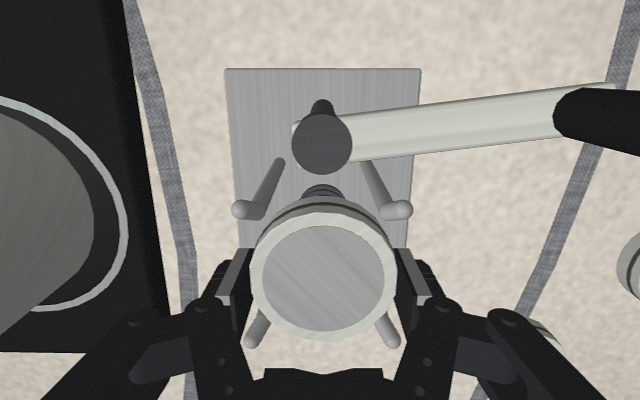

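View pics/c10.png

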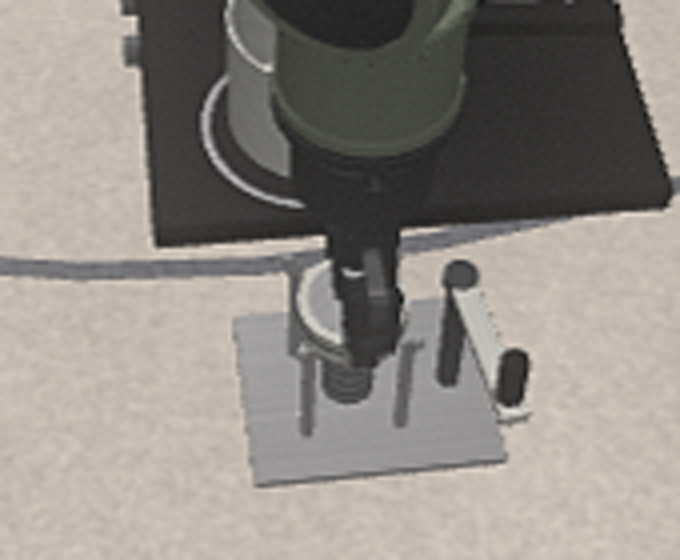

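The tin sits level between the rods (wrist: about (323,275)) with its top at about 98 mm. I'll press slightly deeper, then release.

```bash
python3 -m inch '[{"dx":0,"dy":0,"dz":3,"rx":0,"ry":0,"rz":0,"hand":1},{"dx":0,"dy":0,"dz":0,"rx":0,"ry":0,"rz":0,"hand":1},{"dx":0,"dy":0,"dz":0,"rx":0,"ry":0,"rz":0,"hand":-0.8},{"dx":0,"dy":0,"dz":0,"rx":0,"ry":0,"rz":0,"hand":-1},{"dx":0,"dy":0,"dz":0,"rx":0,"ry":0,"rz":0,"hand":-1},{"dx":0,"dy":0,"dz":-15,"rx":0,"ry":0,"rz":0,"hand":-1},{"dx":0,"dy":0,"dz":-35,"rx":0,"ry":0,"rz":0,"hand":-1},{"dx":0,"dy":0,"dz":-45,"rx":0,"ry":0,"rz":0,"hand":-1},{"dx":0,"dy":0,"dz":0,"rx":0,"ry":0,"rz":0,"hand":-1}]'
python3 - <<'E'
from h import *
o=bot.observe();print(o['force'],o['position'],o['tool_rot'])
for n in ['wrist','side']:
    p,d,c,f=grab(n,n+'11.png'); np.savez(n+'11.npz',p=p,P=cloud(d,c,f),d=d)
    X=cloud(d,c,f).reshape(-1,3)
    a=X[(X[:,2]>.085)&(X[:,2]<.12)&(np.hypot(X[:,0]-.516,X[:,1]+.214)<.02)]
    print(n,len(a),np.percentile(a[:,2],[10,50,90]))
    for x,y in [(.39,-.3725),(.476,-.4655)]:
        q=X[(np.hypot(X[:,0]-x,X[:,1]-y)<.05)&(X[:,2]>.014)&(X[:,2]<.03)]
        if len(q)>20: print(cv2.minEnclosingCircle((q[q[:,2]>.017][:,:2]*1000).astype(np.float32)),len(q))
E
```

```text
clock: 20.55
position: [0.5181, -0.2156, 0.1787]
tool_rot: [3.139, -0.007, 0.03]
force: [0.7, -0.5, -0.4]
grip_width: 0.0854
[ 0.69164915 -0.49711279 -0.41421739] [ 0.51812988 -0.21561365  0.17868611] [ 3.13941463 -0.00716541  0.03000795]
wrist 2355 [0.09459682 0.09540416 0.09617414]
((393.56939697265625, -376.15350341796875), 31.334184646606445) 1102
((476.095947265625, -465.5659484863281), 32.63007736206055) 3354
side 198 [0.09405003 0.09593003 0.0979281 ]
((390.6030578613281, -373.3493957519531), 32.389957427978516) 665
((477.00762939453125, -466.0496520996094), 32.34608840942383) 800
```

View pics/wrist11.png

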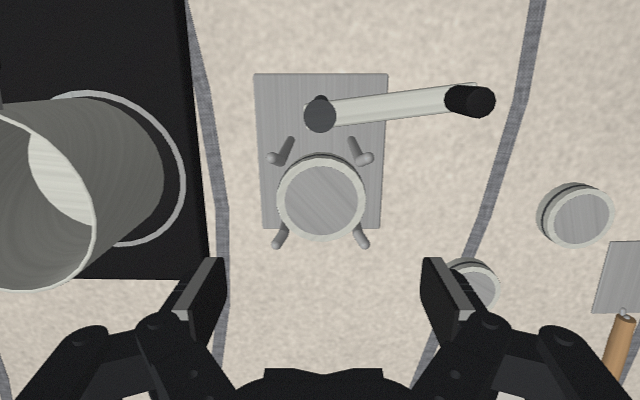

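```bash
python3 -m inch '[{"dx":-26,"dy":31,"dz":0,"rx":0,"ry":0,"rz":0,"hand":-1},{"dx":-26,"dy":31,"dz":0,"rx":0,"ry":0,"rz":0,"hand":-1},{"dx":-26,"dy":31,"dz":0,"rx":0,"ry":0,"rz":0,"hand":-1},{"dx":-26,"dy":31,"dz":0,"rx":0,"ry":0,"rz":0,"hand":-1},{"dx":-26,"dy":30,"dz":0,"rx":0,"ry":0,"rz":0,"hand":-1},{"dx":0,"dy":0,"dz":45,"rx":0,"ry":0,"rz":0,"hand":-1},{"dx":0,"dy":0,"dz":45,"rx":0,"ry":0,"rz":0,"hand":-1},{"dx":0,"dy":0,"dz":0,"rx":0,"ry":0,"rz":0,"hand":-1},{"dx":0,"dy":0,"dz":0,"rx":0,"ry":0,"rz":0,"hand":-1}]'
python3 - <<'E'
from h import *
o=bot.observe();print(o['force'],o['position'],o['tool_rot'])
p,d,c,f=grab('wrist','w12.png')
X=cloud(d,c,f).reshape(-1,3)
q=X[(np.hypot(X[:,0]-.39,X[:,1]+.3725)<.05)&(X[:,2]>.017)&(X[:,2]<.03)]
print(cv2.minEnclosingCircle((q[:,:2]*1000).astype(np.float32)),len(q))
E
```

```text
clock: 21.55
position: [0.3904, -0.3723, 0.0831]
tool_rot: [-3.141, 0.002, 0.03]
force: [0.2, -0.5, 1.1]
grip_width: 0.0854
[ 0.21794438 -0.52069649  1.14334176] [ 0.39040198 -0.37225398  0.08311994] [-3.14064300e+00  1.71965829e-03  3.03118750e-02]
((390.0267639160156, -372.5445251464844), 32.03230285644531) 6950
```

Centred. Descend to TCP z ≈ 4 mm and grip.

```bash
python3 -m inch '[{"dx":0,"dy":0,"dz":35,"rx":0,"ry":0,"rz":0,"hand":-1},{"dx":0,"dy":0,"dz":25,"rx":0,"ry":0,"rz":0,"hand":-1},{"dx":0,"dy":0,"dz":19,"rx":0,"ry":0,"rz":0,"hand":-1},{"dx":0,"dy":0,"dz":0,"rx":0,"ry":0,"rz":0,"hand":-1},{"dx":0,"dy":0,"dz":0,"rx":0,"ry":0,"rz":0,"hand":-0.6},{"dx":0,"dy":0,"dz":0,"rx":0,"ry":0,"rz":0,"hand":1},{"dx":0,"dy":0,"dz":0,"rx":0,"ry":0,"rz":0,"hand":1},{"dx":0,"dy":0,"dz":0,"rx":0,"ry":0,"rz":0,"hand":1},{"dx":0,"dy":0,"dz":0,"rx":0,"ry":0,"rz":0,"hand":1}]' 50
python3 -m inch '[{"dx":0,"dy":0,"dz":-10,"rx":0,"ry":0,"rz":0,"hand":1},{"dx":0,"dy":0,"dz":-30,"rx":0,"ry":0,"rz":0,"hand":1},{"dx":0,"dy":0,"dz":-45,"rx":0,"ry":0,"rz":0,"hand":1},{"dx":0,"dy":0,"dz":-45,"rx":0,"ry":0,"rz":0,"hand":1},{"dx":0,"dy":0,"dz":-35,"rx":0,"ry":0,"rz":0,"hand":1},{"dx":0,"dy":0,"dz":0,"rx":0,"ry":0,"rz":0,"hand":1}]'
```

```text
clock: 22.5
position: [0.3919, -0.373, 0.0062]
tool_rot: [3.14, -0.002, 0.031]
force: [-2.8, 1.5, 18.5]
grip_width: 0.0621
clock: 23.1
position: [0.3924, -0.3737, 0.1745]
tool_rot: [3.137, -0.007, 0.03]
force: [0.6, 0.0, -1.4]
grip_width: 0.0613
```

```bash
python3 -m inch '[{"dx":26,"dy":-31,"dz":0,"rx":0,"ry":0,"rz":0,"hand":1},{"dx":26,"dy":-31,"dz":0,"rx":0,"ry":0,"rz":0,"hand":1},{"dx":26,"dy":-31,"dz":0,"rx":0,"ry":0,"rz":0,"hand":1},{"dx":26,"dy":-31,"dz":0,"rx":0,"ry":0,"rz":0,"hand":1},{"dx":26,"dy":-31,"dz":0,"rx":0,"ry":0,"rz":0,"hand":1},{"dx":0,"dy":0,"dz":20,"rx":0,"ry":0,"rz":0,"hand":1},{"dx":0,"dy":0,"dz":20,"rx":0,"ry":0,"rz":0,"hand":1},{"dx":0,"dy":0,"dz":0,"rx":0,"ry":0,"rz":0,"hand":1},{"dx":0,"dy":0,"dz":0,"rx":0,"ry":0,"rz":0,"hand":1}]'
python3 - <<'E'
from h import *
o=bot.observe();print(o['force'],o['position'],o['tool_rot'],o['grip_width'])
p,d,c,f=grab('wrist','w13.png')
X=cloud(d,c,f).reshape(-1,3);z=o['position'][2]
q=X[(np.hypot(X[:,0]-.516,X[:,1]+.214)<.02)&(X[:,2]>.12)];print(np.median(q[:,2])-z)
E
```

```text
clock: 24.0
position: [0.516, -0.2136, 0.1296]
tool_rot: [3.141, 0.0, 0.03]
force: [-0.1, 0.6, -1.4]
grip_width: 0.0613
[-0.06175835  0.58284645 -1.35812037] [ 0.51595018 -0.21359297  0.1296071 ] [3.14149106e+00 7.00945297e-05 3.01732443e-02] 0.06134900708813954
0.013894301050793922
```

View pics/w13.png

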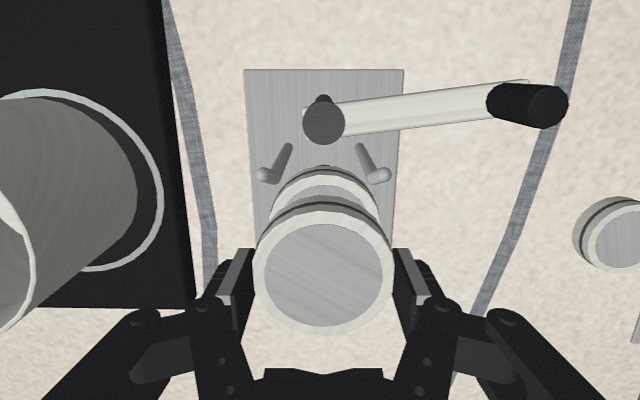

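```bash
python3 -m inch '[{"dx":0,"dy":0,"dz":12,"rx":0,"ry":0,"rz":0,"hand":1},{"dx":0,"dy":0,"dz":10,"rx":0,"ry":0,"rz":0,"hand":1},{"dx":0,"dy":0,"dz":6,"rx":0,"ry":0,"rz":0,"hand":1},{"dx":0,"dy":0,"dz":5,"rx":0,"ry":0,"rz":0,"hand":1},{"dx":0,"dy":0,"dz":5,"rx":0,"ry":0,"rz":0,"hand":1},{"dx":0,"dy":0,"dz":5,"rx":0,"ry":0,"rz":0,"hand":1},{"dx":0,"dy":0,"dz":5,"rx":0,"ry":0,"rz":0,"hand":1},{"dx":0,"dy":0,"dz":1,"rx":0,"ry":0,"rz":0,"hand":1},{"dx":0,"dy":0,"dz":0,"rx":0,"ry":0,"rz":0,"hand":1}]'
python3 - <<'E'
from h import *
o=bot.observe();print(o['force'],o['position'],o['tool_rot'],o['grip_width'])
p,d,c,f=grab('wrist','w14.png')
X=cloud(d,c,f).reshape(-1,3);z=o['position'][2]
q=X[(np.hypot(X[:,0]-.516,X[:,1]+.214)<.02)&(X[:,2]>.08)];print(np.percentile(q[:,2],[5,50,95]))
E
```

```text
clock: 24.95
position: [0.5161, -0.2134, 0.0796]
tool_rot: [3.141, 0.0, 0.031]
force: [-0.3, -0.3, -1.0]
grip_width: 0.061
[-0.28517041 -0.26820182 -0.96651082] [ 0.5161435  -0.21342258  0.07963716] [3.14143877e+00 7.34241108e-05 3.06734219e-02] 0.06103019207863891
[0.09221799 0.09351339 0.16087746]
```

View pics/w14.png

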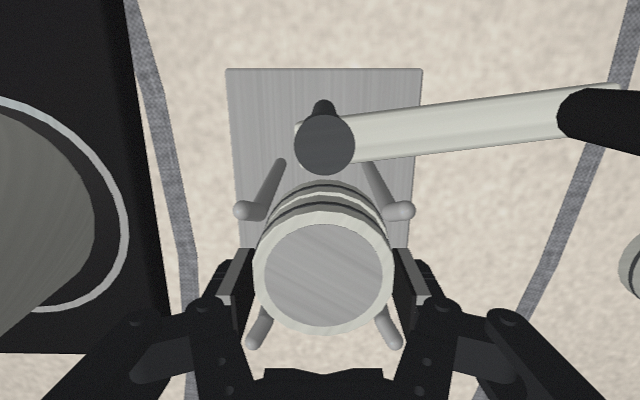

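```bash
python3 -m inch '[{"dx":0,"dy":0,"dz":0,"rx":0,"ry":0,"rz":0,"hand":-0.8},{"dx":0,"dy":0,"dz":0,"rx":0,"ry":0,"rz":0,"hand":-1},{"dx":0,"dy":0,"dz":0,"rx":0,"ry":0,"rz":0,"hand":-1},{"dx":0,"dy":0,"dz":-15,"rx":0,"ry":0,"rz":0,"hand":-1},{"dx":0,"dy":0,"dz":-40,"rx":0,"ry":0,"rz":0,"hand":-1},{"dx":0,"dy":0,"dz":-45,"rx":0,"ry":0,"rz":0,"hand":-1},{"dx":0,"dy":0,"dz":0,"rx":0,"ry":0,"rz":0,"hand":-1}]'
python3 - <<'E'
from h import *
o=bot.observe();print(o['force'],o['position'],o['tool_rot'],o['grip_width'])
for n in ['wrist','side']:
  p,d,c,f=grab(n,n+'15.png')
  X=cloud(d,c,f).reshape(-1,3)
  q=X[(np.hypot(X[:,0]-.516,X[:,1]+.214)<.02)&(X[:,2]>.08)];print(np.percentile(q[:,2],[5,50,95]))
  q=X[(np.hypot(X[:,0]-.476,X[:,1]+.4655)<.05)&(X[:,2]>.017)&(X[:,2]<.03)];print(cv2.minEnclosingCircle((q[:,:2]*1000).astype(np.float32)),len(q))
E
```

```text
clock: 25.7
position: [0.5182, -0.2146, 0.1858]
tool_rot: [3.139, -0.008, 0.03]
force: [-0.5, -1.1, -1.8]
grip_width: 0.0854
[-0.46571406 -1.08933305 -1.78559928] [ 0.51817188 -0.21464014  0.18582329] [ 3.13934818 -0.00751081  0.03005261] 0.08535666682960352
[0.09177825 0.26072853 0.26748307]
((476.7538146972656, -465.8930969238281), 32.66908264160156) 3084
[0.0914903  0.56211643 0.59292708]
((477.0947570800781, -466.17266845703125), 32.53871154785156) 754
```

View pics/wrist15.png

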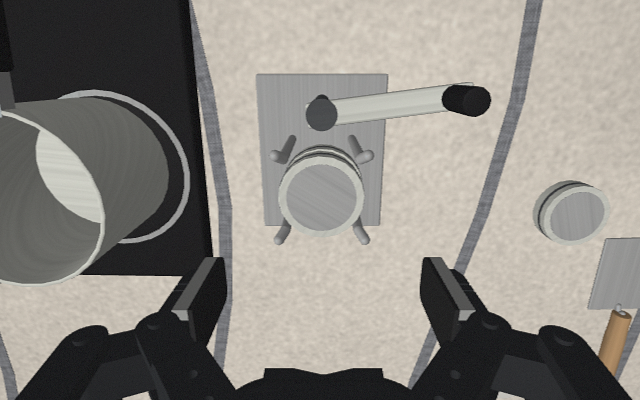

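```bash
python3 -m inch '[{"dx":-8,"dy":42,"dz":0,"rx":0,"ry":0,"rz":0,"hand":-1},{"dx":-8,"dy":42,"dz":0,"rx":0,"ry":0,"rz":0,"hand":-1},{"dx":-8,"dy":42,"dz":0,"rx":0,"ry":0,"rz":0,"hand":-1},{"dx":-8,"dy":42,"dz":0,"rx":0,"ry":0,"rz":0,"hand":-1},{"dx":-8,"dy":42,"dz":0,"rx":0,"ry":0,"rz":0,"hand":-1},{"dx":-7.5,"dy":41,"dz":0,"rx":0,"ry":0,"rz":0,"hand":-1},{"dx":0,"dy":0,"dz":45,"rx":0,"ry":0,"rz":0,"hand":-1},{"dx":0,"dy":0,"dz":45,"rx":0,"ry":0,"rz":0,"hand":-1},{"dx":0,"dy":0,"dz":0,"rx":0,"ry":0,"rz":0,"hand":-1},{"dx":0,"dy":0,"dz":0,"rx":0,"ry":0,"rz":0,"hand":-1}]'
python3 - <<'E'
from h import *
o=bot.observe();print(o['force'],o['position'],o['tool_rot'])
p,d,c,f=grab('wrist','w16.png')
X=cloud(d,c,f).reshape(-1,3)
q=X[(np.hypot(X[:,0]-.476,X[:,1]+.4655)<.05)&(X[:,2]>.017)&(X[:,2]<.03)]
print(cv2.minEnclosingCircle((q[:,:2]*1000).astype(np.float32)),len(q))
E
```

```text
clock: 26.8
position: [0.476, -0.4656, 0.0901]
tool_rot: [-3.141, 0.001, 0.031]
force: [0.4, 0.0, 0.6]
grip_width: 0.0855
[0.44918665 0.02109808 0.63457478] [ 0.47598063 -0.46560856  0.09010747] [-3.14082364e+00  1.46435764e-03  3.06167003e-02]
((476.4287414550781, -465.43548583984375), 32.16887664794922) 6604
```

View pics/w16.png

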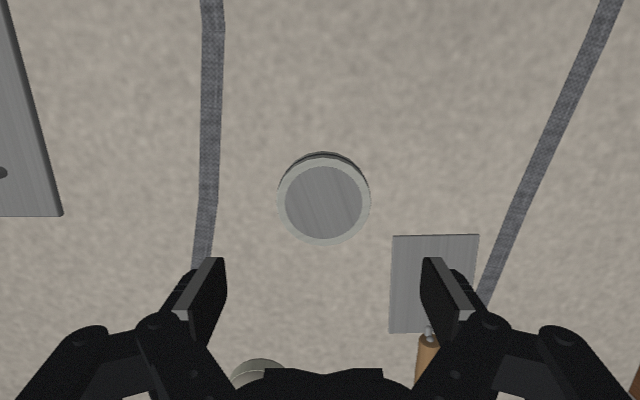

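Run:
```python
from h import *
c,f=cam('wrist')
for r,col in [(236,392),(235,478),(333,388),(330,428)]: print(ray(c,f,r,col,.003).round(4))
```

```text
[ 0.4456 -0.5187  0.003 ]
[ 0.4484 -0.5831  0.003 ]
[ 0.3558 -0.5241  0.003 ]
[ 0.3599 -0.5571  0.003 ]
```

```bash
python3 -m inch '[{"dx":0.5,"dy":0,"dz":40,"rx":0,"ry":0,"rz":0,"hand":-1},{"dx":0,"dy":0,"dz":28,"rx":0,"ry":0,"rz":0,"hand":-1},{"dx":0,"dy":0,"dz":18,"rx":0,"ry":0,"rz":0,"hand":-1},{"dx":0,"dy":0,"dz":0,"rx":0,"ry":0,"rz":0,"hand":-1},{"dx":0,"dy":0,"dz":0,"rx":0,"ry":0,"rz":0,"hand":-0.6},{"dx":0,"dy":0,"dz":0,"rx":0,"ry":0,"rz":0,"hand":1},{"dx":0,"dy":0,"dz":0,"rx":0,"ry":0,"rz":0,"hand":1},{"dx":0,"dy":0,"dz":0,"rx":0,"ry":0,"rz":0,"hand":1},{"dx":0,"dy":0,"dz":0,"rx":0,"ry":0,"rz":0,"hand":1}]' 50
python3 -m inch '[{"dx":0,"dy":0,"dz":-10,"rx":0,"ry":0,"rz":0,"hand":1},{"dx":0,"dy":0,"dz":-30,"rx":0,"ry":0,"rz":0,"hand":1},{"dx":0,"dy":0,"dz":-45,"rx":0,"ry":0,"rz":0,"hand":1},{"dx":0,"dy":0,"dz":-45,"rx":0,"ry":0,"rz":0,"hand":1},{"dx":0,"dy":0,"dz":-35,"rx":0,"ry":0,"rz":0,"hand":1},{"dx":0,"dy":0,"dz":0,"rx":0,"ry":0,"rz":0,"hand":1}]'
```

```text
clock: 27.75
position: [0.4777, -0.4666, 0.0064]
tool_rot: [3.14, -0.002, 0.031]
force: [-2.1, 2.8, 11.3]
grip_width: 0.0619
clock: 28.35
position: [0.4783, -0.4676, 0.1756]
tool_rot: [3.136, -0.006, 0.03]
force: [-0.6, -0.9, -0.7]
grip_width: 0.0614
```

```bash
python3 -m inch '[{"dx":8,"dy":-42,"dz":0,"rx":0,"ry":0,"rz":0,"hand":1},{"dx":8,"dy":-42,"dz":0,"rx":0,"ry":0,"rz":0,"hand":1},{"dx":8,"dy":-42,"dz":0,"rx":0,"ry":0,"rz":0,"hand":1},{"dx":8,"dy":-42,"dz":0,"rx":0,"ry":0,"rz":0,"hand":1},{"dx":8,"dy":-42,"dz":0,"rx":0,"ry":0,"rz":0,"hand":1},{"dx":7,"dy":-41,"dz":0,"rx":0,"ry":0,"rz":0,"hand":1},{"dx":0,"dy":0,"dz":20,"rx":0,"ry":0,"rz":0,"hand":1},{"dx":0,"dy":0,"dz":20,"rx":0,"ry":0,"rz":0,"hand":1},{"dx":0,"dy":0,"dz":0,"rx":0,"ry":0,"rz":0,"hand":1},{"dx":0,"dy":0,"dz":0,"rx":0,"ry":0,"rz":0,"hand":1}]'
python3 - <<'E'
from h import *
o=bot.observe();print(o['force'],o['position'],o['tool_rot'],o['grip_width'])
p,d,c,f=grab('wrist','w17.png')
X=cloud(d,c,f).reshape(-1,3);z=o['position'][2]
q=X[(np.hypot(X[:,0]-.516,X[:,1]+.214)<.02)&(X[:,2]>.12)];print(np.median(q[:,2])-z)
E
```

```text
clock: 29.35
position: [0.5161, -0.2137, 0.1296]
tool_rot: [3.141, -0.0, 0.03]
force: [0.9, -0.4, -0.6]
grip_width: 0.0613
[ 0.87976857 -0.39103193 -0.56313909] [ 0.51608566 -0.21373449  0.12959743] [ 3.14142479e+00 -1.70631656e-04  3.01073640e-02] 0.061277021277683946
0.013827391800207173
```

View pics/w17.png

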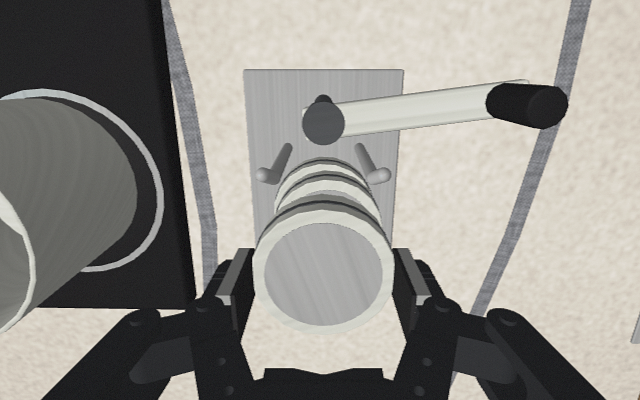

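Run:
```python
from h import *
for n in ['scene','side']:
    p,d,c,f=grab(n,n+'18.png'); np.savez(n+'18.npz',p=p,P=cloud(d,c,f),d=d)
from meas import run
run(18,('scene','side'))
```

```text
scene
R [ 0.5215 -0.0172] handle ang -5.4 212
L [0.5079 0.2596] handle ang 3.3 201
B [0.6711 0.1219] handle ang 178.8 117
plat 111 [ 528.5 -213.4] 36.6 0.08916084773418476
rodtops 9
45 3 [ 0.5493 -0.1807  0.0961]
-45 6 [ 0.5483 -0.2401  0.0972]
side
R [ 0.5197 -0.019 ] handle ang -5.6 273
  return _methods._mean(a, axis=axis, dtype=dtype,
  ret = um.true_divide(
Traceback (most recent call last):
  File "meas.py", line 11, in run
    q=near(x,y,.085,z-.006,z+.008); s=circ(q[:,:2],rad)
                                      ~~~~^^^^^^^^^^^^^
  File "h.py", line 30, in circ
    s=least_squares(fn,x0,loss='soft_l1',f_scale=.002).x
      ~~~~~~~~~~~~~^^^^^^^^^^^^^^^^^^^^^^^^^^^^^^^^^^^
ValueError: Initial guess is outside of provided bounds
```

View pics/scene18.png

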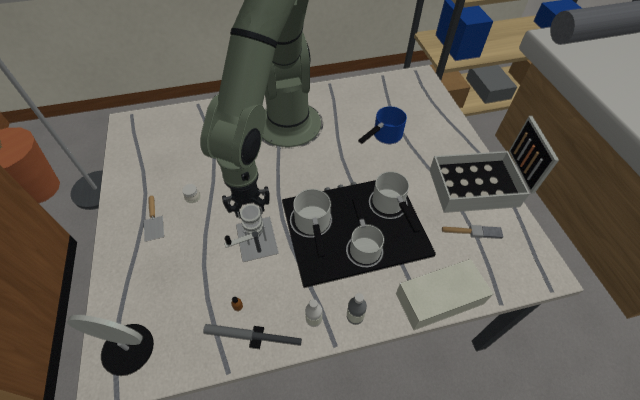

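View pics/side18.png

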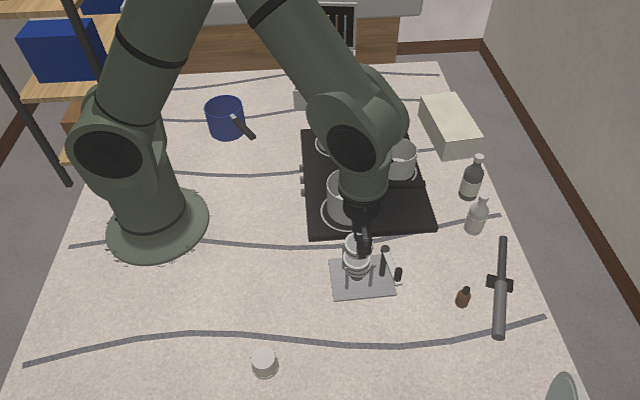

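```bash
python3 -m inch '[{"dx":0,"dy":0,"dz":12,"rx":0,"ry":0,"rz":0,"hand":1},{"dx":0,"dy":0,"dz":10,"rx":0,"ry":0,"rz":0,"hand":1},{"dx":0,"dy":0,"dz":6,"rx":0,"ry":0,"rz":0,"hand":1},{"dx":0,"dy":0,"dz":5,"rx":0,"ry":0,"rz":0,"hand":1},{"dx":0,"dy":0,"dz":5,"rx":0,"ry":0,"rz":0,"hand":1},{"dx":0,"dy":0,"dz":5,"rx":0,"ry":0,"rz":0,"hand":1},{"dx":0,"dy":0,"dz":5,"rx":0,"ry":0,"rz":0,"hand":1},{"dx":0,"dy":0,"dz":1,"rx":0,"ry":0,"rz":0,"hand":1},{"dx":0,"dy":0,"dz":0,"rx":0,"ry":0,"rz":0,"hand":1}]'
python3 - <<'E'
from h import *
o=bot.observe();print(o['force'],o['position'],o['tool_rot'],o['grip_width'])
p,d,c,f=grab('wrist','w19.png')
X=cloud(d,c,f).reshape(-1,3)
q=X[(np.hypot(X[:,0]-.516,X[:,1]+.214)<.02)&(X[:,2]>.08)&(X[:,2]<.12)];print(np.percentile(q[:,2],[5,50,95]))
E
```

```text
clock: 30.4
position: [0.5162, -0.2134, 0.0796]
tool_rot: [3.141, -0.0, 0.031]
force: [-0.2, -0.4, -0.2]
grip_width: 0.062
[-0.24295357 -0.44290147 -0.220717  ] [ 0.51618587 -0.21337243  0.0796477 ] [ 3.14148634e+00 -1.34754587e-06  3.07489409e-02] 0.06202858826036469
[0.0920682  0.09296065 0.09385314]
```

View pics/w19.png

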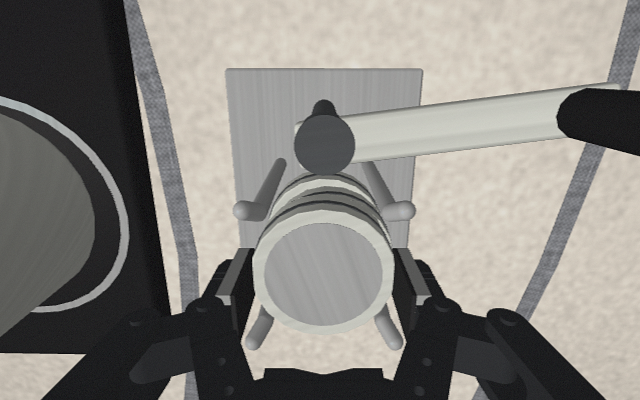

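```bash
python3 -m inch '[{"dx":0,"dy":0,"dz":0,"rx":0,"ry":0,"rz":0,"hand":-0.8},{"dx":0,"dy":0,"dz":0,"rx":0,"ry":0,"rz":0,"hand":-1},{"dx":0,"dy":0,"dz":0,"rx":0,"ry":0,"rz":0,"hand":-1},{"dx":0,"dy":0,"dz":-15,"rx":0,"ry":0,"rz":0,"hand":-1},{"dx":0,"dy":0,"dz":-40,"rx":0,"ry":0,"rz":0,"hand":-1},{"dx":0,"dy":0,"dz":-45,"rx":0,"ry":0,"rz":0,"hand":-1},{"dx":0,"dy":0,"dz":0,"rx":0,"ry":0,"rz":0,"hand":-1}]'
python3 - <<'E'
from h import *
o=bot.observe();print(o['force'],o['position'],o['tool_rot'],o['grip_width'])
for n in ['wrist','side']:
  p,d,c,f=grab(n,n+'20.png')
  X=cloud(d,c,f).reshape(-1,3)
  q=X[(np.hypot(X[:,0]-.516,X[:,1]+.214)<.036)&(X[:,2]>.088)&(X[:,2]<.096)]
  A=np.c_[q[:,:2],np.ones(len(q))];s=np.linalg.lstsq(A,q[:,2],rcond=None)[0]
  print(n,np.percentile(q[:,2],[5,50,95]),'tilt',s[:2],cv2.minEnclosingCircle((q[:,:2]*1000).astype(np.float32)))
  q=X[(np.hypot(X[:,0]-.59,X[:,1]+.29)<.03)&(X[:,2]>.138)&(X[:,2]<.15)];print('knob',len(q),q.mean(0).round(4))
  q=X[(np.hypot(X[:,0]-.577,X[:,1]+.213)<.018)&(X[:,2]>.108)&(X[:,2]<.12)];print('post',len(q),q.mean(0).round(4),q[:,2].max())
a=cv2.imread('pics/side20.png')[190:310,290:430]; cv2.imwrite('pics/c20.png',cv2.resize(a,None,fx=5,fy=5,interpolation=cv2.INTER_CUBIC))
E
```

```text
clock: 31.15
position: [0.5181, -0.2147, 0.1858]
tool_rot: [3.139, -0.007, 0.03]
force: [0.2, -1.3, 0.0]
grip_width: 0.0856
[ 0.18175931 -1.33453406  0.04672973] [ 0.51810816 -0.2146518   0.18577834] [ 3.13937547 -0.00738478  0.03002756] 0.08556787168360036
wrist [0.09116674 0.09233445 0.09342203] tilt [-0.00435021  0.00087262] ((517.0518188476562, -215.11412048339844), 34.45604705810547)
knob 827 [ 0.59   -0.2914  0.1447]
post 1240 [ 0.5779 -0.216   0.1118] 0.11431013415042757
side [0.08991404 0.092723   0.09538882] tilt [0.00119996 0.01370267] ((515.4547119140625, -212.56069946289062), 35.291481018066406)
knob 49 [ 0.5891 -0.2947  0.1448]
post 81 [ 0.5772 -0.2166  0.1121] 0.1164839387506501
```

View pics/wrist20.png

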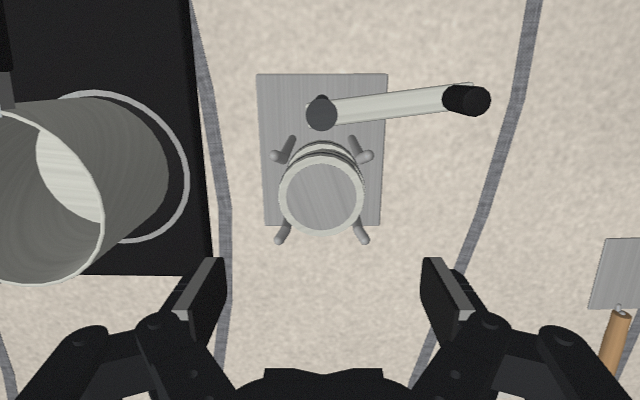

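View pics/c20.png

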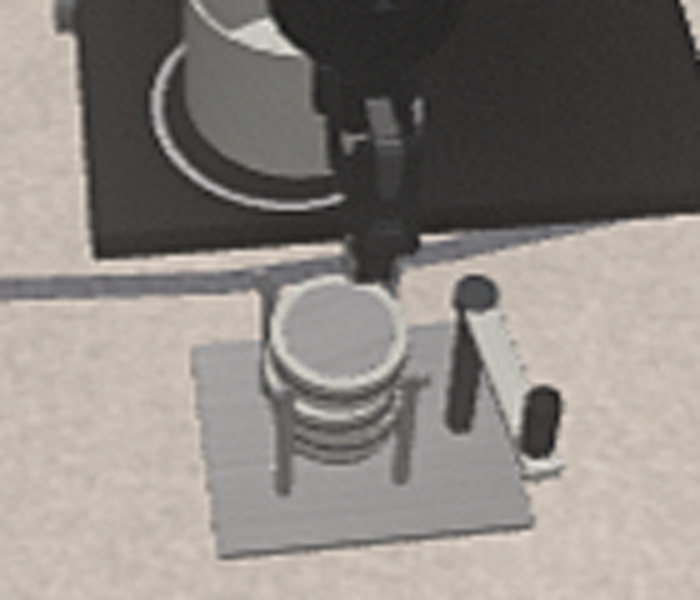

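```bash
python3 -m inch '[{"dx":24,"dy":27,"dz":0,"rx":0,"ry":0,"rz":0,"hand":-0.3},{"dx":24,"dy":27,"dz":0,"rx":0,"ry":0,"rz":0,"hand":-0.3},{"dx":23.5,"dy":27.5,"dz":0,"rx":0,"ry":0,"rz":0,"hand":-0.3},{"dx":0,"dy":0,"dz":0,"rx":0,"ry":0,"rz":0,"hand":-0.3},{"dx":0,"dy":0,"dz":0,"rx":0,"ry":0,"rz":0,"hand":-0.3}]'
python3 - <<'E'
from h import *
o=bot.observe();print(o['force'],o['position'],o['tool_rot'],o['grip_width'])
p,d,c,f=grab('wrist','w21.png')
X=cloud(d,c,f).reshape(-1,3)
q=X[(np.hypot(X[:,0]-.59,X[:,1]+.29)<.03)&(X[:,2]>.141)&(X[:,2]<.15)];print('knob',len(q),q.mean(0).round(4),cv2.minEnclosingCircle((q[:,:2]*1000).astype(np.float32)))
E
```

```text
clock: 31.75
position: [0.5893, -0.2928, 0.1786]
tool_rot: [-3.141, 0.002, 0.03]
force: [-0.0, 0.4, -0.2]
grip_width: 0.0557
[-0.04331549  0.44831837 -0.17589549] [ 0.58932128 -0.29280378  0.17860792] [-3.14104280e+00  2.12809936e-03  2.98183077e-02] 0.05571962947753249
knob 590 [ 0.591  -0.2929  0.145 ] ((590.0828247070312, -292.77142333984375), 8.019643783569336)
```

View pics/w21.png

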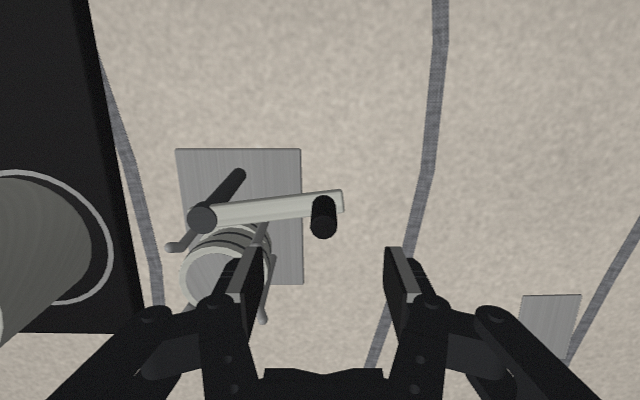

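```bash
python3 -m inch '[{"dx":1,"dy":0,"dz":25,"rx":0,"ry":0,"rz":0,"hand":-0.3},{"dx":0,"dy":0,"dz":22,"rx":0,"ry":0,"rz":0,"hand":-0.3},{"dx":0,"dy":0,"dz":13,"rx":0,"ry":0,"rz":0,"hand":-0.3},{"dx":0,"dy":0,"dz":0,"rx":0,"ry":0,"rz":0,"hand":-0.3},{"dx":0,"dy":0,"dz":0,"rx":0,"ry":0,"rz":0,"hand":0.3},{"dx":0,"dy":0,"dz":0,"rx":0,"ry":0,"rz":0,"hand":1},{"dx":0,"dy":0,"dz":0,"rx":0,"ry":0,"rz":0,"hand":1},{"dx":0,"dy":0,"dz":0,"rx":0,"ry":0,"rz":0,"hand":1},{"dx":0,"dy":0,"dz":0,"rx":0,"ry":0,"rz":0,"hand":1}]' 25
python3 - <<'E'
import numpy as np
pv=np.array([.578,-.2118]); y=.03; a0=np.arctan2(-.081,.012); a1=np.radians(-178.2)
R=np.array([[np.cos(y),np.sin(y)],[np.sin(y),-np.cos(y)]])
for N in [14]:
    t=np.linspace(a0,a1,N+1); P=pv+.082*np.c_[np.cos(t),np.sin(t)]
    print(((P[1:]-P[:-1])*1000@R.T).round(1).tolist())
E
```

```text
clock: 32.7
position: [0.5915, -0.2929, 0.1208]
tool_rot: [3.141, -0.001, 0.031]
force: [0.0, -0.4, 7.9]
grip_width: 0.0149
[[-9.9, 0.6], [-9.9, -0.6], [-9.7, -1.8], [-9.4, -3.0], [-9.0, -4.1], [-8.4, -5.1], [-7.8, -6.1], [-7.0, -7.0], [-6.1, -7.8], [-5.1, -8.4], [-4.1, -9.0], [-2.9, -9.4], [-1.8, -9.7], [-0.6, -9.9]]
```

```bash
python3 -m inch '[{"dx":-10,"dy":0.5,"dz":-2,"rx":0,"ry":0,"rz":0,"hand":1},{"dx":-10,"dy":-0.5,"dz":0,"rx":0,"ry":0,"rz":0,"hand":1},{"dx":-9.5,"dy":-2,"dz":0,"rx":0,"ry":0,"rz":0,"hand":1},{"dx":-9.5,"dy":-3,"dz":0,"rx":0,"ry":0,"rz":0,"hand":1},{"dx":-9,"dy":-4,"dz":0,"rx":0,"ry":0,"rz":0,"hand":1},{"dx":-8.5,"dy":-5,"dz":0,"rx":0,"ry":0,"rz":0,"hand":1},{"dx":0,"dy":0,"dz":0,"rx":0,"ry":0,"rz":0,"hand":1}]'
python3 - <<'E'
from h import *
o=bot.observe();print(o['force'],o['position'],o['tool_rot'],o['grip_width'])
p,d,c,f=grab('wrist','w22.png')
E
```

```text
clock: 33.4
position: [0.5316, -0.282, 0.1216]
tool_rot: [3.14, 0.002, 0.028]
force: [-5.6, -13.8, -12.5]
grip_width: 0.0146
[ -5.64498412 -13.83623573 -12.51360966] [ 0.53155978 -0.28202599  0.12156669] [3.13974619e+00 2.49395576e-03 2.82605019e-02] 0.014625513451803306
```

View pics/w22.png

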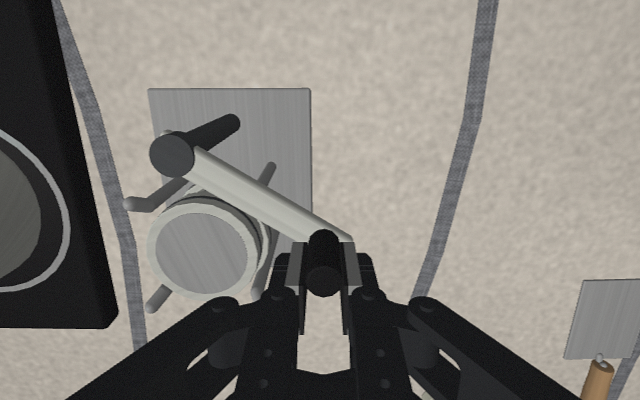

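```bash
python3 -m inch '[{"dx":-9,"dy":-4.5,"dz":1,"rx":0,"ry":0,"rz":0,"hand":1},{"dx":-7,"dy":-7,"dz":0,"rx":0,"ry":0,"rz":0,"hand":1},{"dx":-6,"dy":-8,"dz":0,"rx":0,"ry":0,"rz":0,"hand":1},{"dx":-5,"dy":-8.5,"dz":0,"rx":0,"ry":0,"rz":0,"hand":1},{"dx":0,"dy":0,"dz":0,"rx":0,"ry":0,"rz":0,"hand":1}]'
```

```text
clock: 33.95
position: [0.5025, -0.2553, 0.1211]
tool_rot: [3.14, 0.004, 0.027]
force: [-21.0, -14.9, 6.1]
grip_width: 0.0148
```

Run:
```python
from h import *
p,d,c,f=grab('wrist','w23.png')
X=cloud(d,c,f).reshape(-1,3)
q=X[(np.hypot(X[:,0]-.502,X[:,1]+.255)<.025)&(X[:,2]>.141)&(X[:,2]<.15)];print('knob',len(q),q.mean(0).round(4),cv2.minEnclosingCircle((q[:,:2]*1000).astype(np.float32)))
q=X[(np.hypot(X[:,0]-.577,X[:,1]+.213)<.02)&(X[:,2]>.112)&(X[:,2]<.118)];print('post',len(q),q.mean(0).round(4),cv2.minEnclosingCircle((q[:,:2]*1000).astype(np.float32)))
grab('side','side23.png')
a=cv2.imread('pics/side23.png')[190:310,290:430]; cv2.imwrite('pics/c23.png',cv2.resize(a,None,fx=5,fy=5,interpolation=cv2.INTER_CUBIC))
```

```text
knob 2057 [ 0.5094 -0.2552  0.1453] ((508.7195129394531, -255.14578247070312), 21.09364891052246)
post 1434 [ 0.5771 -0.2121  0.1128] ((572.4398193359375, -214.65740966796875), 15.161616325378418)
```

View pics/w23.png

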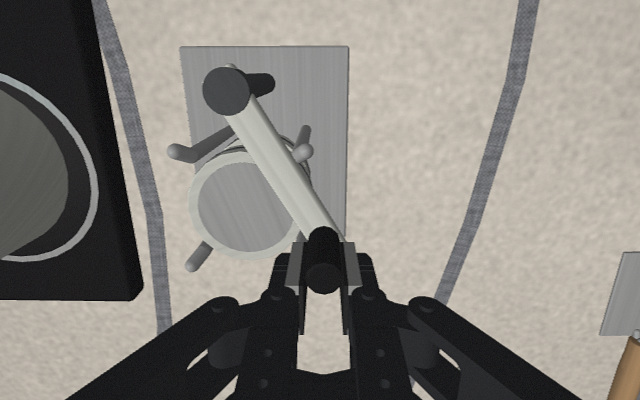

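View pics/c23.png

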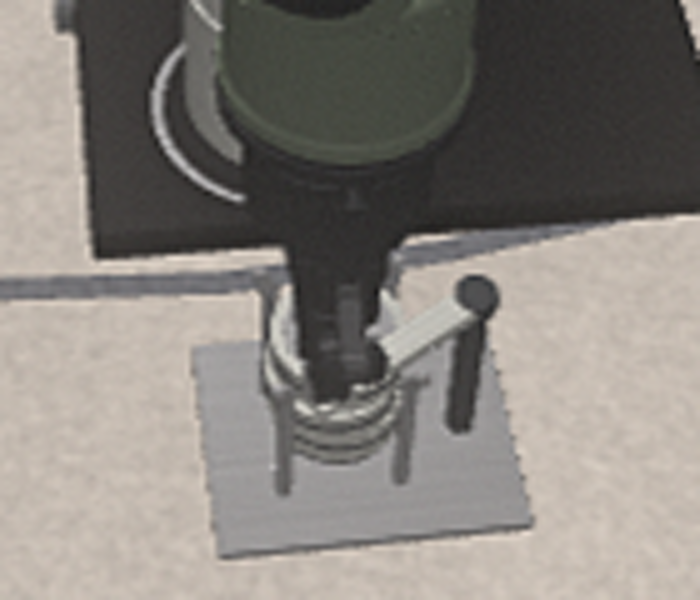

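```bash
python3 -m inch '[{"dx":0,"dy":0,"dz":0,"rx":0,"ry":0,"rz":0,"hand":0.3},{"dx":0,"dy":0,"dz":0,"rx":0,"ry":0,"rz":0,"hand":0.3},{"dx":0,"dy":0,"dz":0,"rx":0,"ry":0,"rz":0,"hand":0.3}]'
python3 - <<'E'
from h import *
o=bot.observe();print(o['force'],o['position'],o['tool_rot'],o['grip_width'])
p,d,c,f=grab('wrist','w24.png')
X=cloud(d,c,f).reshape(-1,3); lum=p.reshape(-1,3).max(1)
q=X[(np.hypot(X[:,0]-.51,X[:,1]+.253)<.02)&(X[:,2]>.142)&(X[:,2]<.149)&(lum<60)];print('knob',len(q),np.median(q,0).round(4),q.min(0),q.max(0))
E
```

```text
clock: 34.35
position: [0.5067, -0.2528, 0.121]
tool_rot: [-3.141, -0.001, 0.031]
force: [0.8, 0.3, -0.6]
grip_width: 0.0303
[ 0.78761384  0.31979715 -0.58244616] [ 0.50670996 -0.25284954  0.1210015 ] [-3.14141931e+00 -6.06483852e-04  3.12374591e-02] 0.030309587862260845
knob 1297 [ 0.5095 -0.2553  0.1453] [ 0.49702381 -0.26876063  0.14200887] [ 0.51895522 -0.23576661  0.14897648]
```

View pics/w24.png

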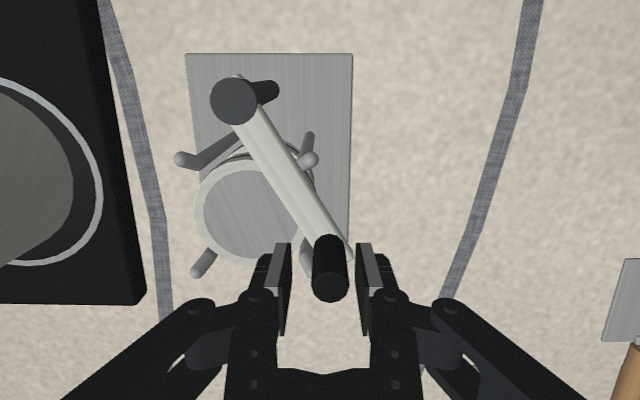

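```bash
python3 -m inch '[{"dx":-2,"dy":-8,"dz":0,"rx":0,"ry":0,"rz":0,"hand":0.3},{"dx":-2,"dy":-8,"dz":0,"rx":0,"ry":0,"rz":0,"hand":0.3},{"dx":-2,"dy":-8,"dz":0,"rx":0,"ry":0,"rz":0,"hand":0.3},{"dx":-1.5,"dy":-8,"dz":0,"rx":0,"ry":0,"rz":0,"hand":0.3},{"dx":-1,"dy":-6,"dz":0,"rx":0,"ry":0,"rz":0,"hand":0.3},{"dx":0,"dy":-4,"dz":0,"rx":0,"ry":0,"rz":0,"hand":0.3},{"dx":0,"dy":0,"dz":0,"rx":0,"ry":0,"rz":0,"hand":0.3}]'
python3 - <<'E'
from h import *
o=bot.observe();print(o['force'],o['position'],o['tool_rot'],o['grip_width'])
p,d,c,f=grab('wrist','w25.png')
E
```

```text
clock: 35.1
position: [0.4968, -0.2107, 0.1208]
tool_rot: [-3.141, -0.0, 0.032]
force: [-0.1, -0.4, -0.2]
grip_width: 0.0302
[-0.1437218  -0.403656   -0.18761699] [ 0.4967648  -0.21065034  0.12080037] [-3.14128706e+00 -9.31170009e-05  3.16334313e-02] 0.03022104894220588
```

View pics/w25.png

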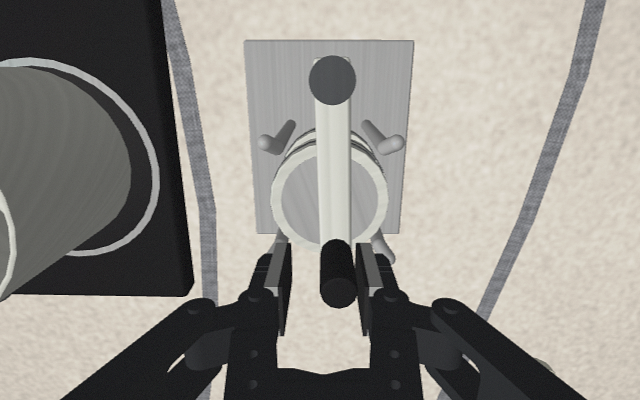

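```bash
python3 -m inch '[{"dx":0,"dy":-2,"dz":0,"rx":0,"ry":0,"rz":0,"hand":0.3},{"dx":0,"dy":-2,"dz":0,"rx":0,"ry":0,"rz":0,"hand":0.3},{"dx":0,"dy":0,"dz":0,"rx":0,"ry":0,"rz":0,"hand":0.3}]'
python3 -m inch '[{"dx":0,"dy":3.5,"dz":0,"rx":0,"ry":0,"rz":0,"hand":0},{"dx":0,"dy":0,"dz":0,"rx":0,"ry":0,"rz":0,"hand":-0.2},{"dx":0,"dy":0,"dz":0,"rx":0,"ry":0,"rz":0,"hand":-0.3},{"dx":0,"dy":0,"dz":-10,"rx":0,"ry":0,"rz":0,"hand":-0.3},{"dx":0,"dy":0,"dz":-30,"rx":0,"ry":0,"rz":0,"hand":-0.3},{"dx":0,"dy":0,"dz":-45,"rx":0,"ry":0,"rz":0,"hand":-0.3},{"dx":0,"dy":0,"dz":-30,"rx":0,"ry":0,"rz":0,"hand":-0.3},{"dx":-30,"dy":0,"dz":0,"rx":0,"ry":0,"rz":0,"hand":-0.3},{"dx":-40,"dy":20,"dz":0,"rx":0,"ry":0,"rz":0,"hand":-0.3},{"dx":-40,"dy":30,"dz":0,"rx":0,"ry":0,"rz":0,"hand":-0.3}]'
python3 -m inch '[{"dx":0,"dy":0,"dz":0,"rx":0,"ry":0,"rz":0,"hand":-0.3},{"dx":0,"dy":0,"dz":0,"rx":0,"ry":0,"rz":0,"hand":-0.3}]'
python3 - <<'E'
from h import *
o=bot.observe();print(o['position'],o['force'])
for n in ['wrist','scene','side']:
    p,d,c,f=grab(n,n+'30.png'); np.savez(n+'30.npz',p=p,P=cloud(d,c,f),d=d)
    X=cloud(d,c,f).reshape(-1,3); lum=p.reshape(-1,3).max(1)
    q=X[(np.hypot(X[:,0]-.496,X[:,1]+.214)<.03)&(X[:,2]>.141)&(X[:,2]<.15)]
    if len(q): k=q.mean(0); print(n,'knob',len(q),k.round(4),'ret angle',np.arctan2(-(k[1]+.2118),-(k[0]-.578)).round(3)-.031)
    q=X[(np.hypot(X[:,0]-.516,X[:,1]+.214)<.03)&(X[:,2]>.085)&(X[:,2]<.100)]
    if len(q): print('tin top',len(q),np.percentile(q[:,2],[5,50,95]).round(4))
from meas import run
try: run(30,('scene',))
except Exception as e: print(e)
try: run(30,('side',))
except Exception as e: print(e)
E
```

```text
clock: 35.45
position: [0.4964, -0.2074, 0.1208]
tool_rot: [3.141, 0.0, 0.031]
force: [-0.2, -0.0, -0.1]
grip_width: 0.0299
clock: 36.45
position: [0.3872, -0.2636, 0.2365]
tool_rot: [-3.141, -0.001, 0.034]
force: [0.1, -1.5, 0.0]
grip_width: 0.0551
clock: 36.65
position: [0.3876, -0.2649, 0.2366]
tool_rot: [-3.142, -0.001, 0.029]
force: [0.5, -0.7, 0.5]
grip_width: 0.0554
[ 0.3876402  -0.26486823  0.23662174] [ 0.52905238 -0.66574994  0.5038005 ]
wrist knob 549 [ 0.4948 -0.215   0.1452] ret angle 0.006999999999999999
tin top 1890 [0.0911 0.0923 0.0936]
scene knob 16 [ 0.4972 -0.2129  0.1446] ret angle -0.018000000000000002
tin top 144 [0.0875 0.091  0.0945]
side knob 35 [ 0.4946 -0.2162  0.1455] ret angle 0.022
tin top 270 [0.0902 0.0926 0.0952]
scene
R [ 0.5214 -0.017 ] handle ang -8.2 217
L [0.508  0.2596] handle ang 3.3 201
B [0.6706 0.122 ] handle ang 179.1 111
plat 158 [ 515.9 -211. ] 45.1 0.08939982166273885
rodtops 20
45 3 [ 0.5496 -0.1794  0.0981]
135 6 [ 0.4875 -0.1852  0.0975]
-135 3 [ 0.4853 -0.2459  0.0963]
-45 6 [ 0.546  -0.2381  0.0978]
side
R [ 0.5194 -0.0189] handle ang -6.0 303
L [0.5058 0.2586] handle ang 1.9 207
B [0.6682 0.1209] handle ang 179.4 168
plat 226 [ 524.1 -216. ] 50.6 0.09000061474907833
rodtops 74
45 9 [ 0.5464 -0.1815  0.0986]
135 10 [ 0.4816 -0.1847  0.0985]
-135 21 [ 0.493  -0.2387  0.0978]
-45 19 [ 0.5397 -0.2384  0.098 ]
```

View pics/side30.png

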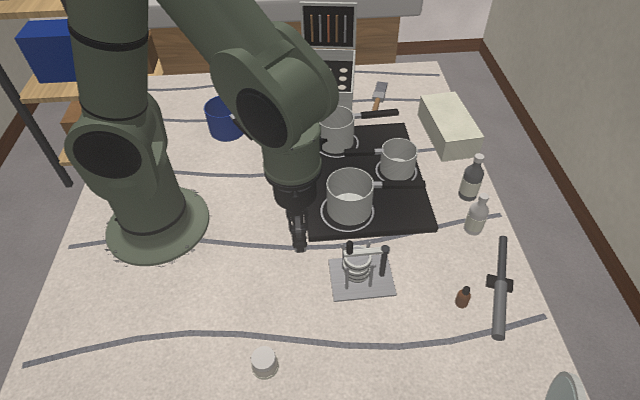

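View pics/scene30.png

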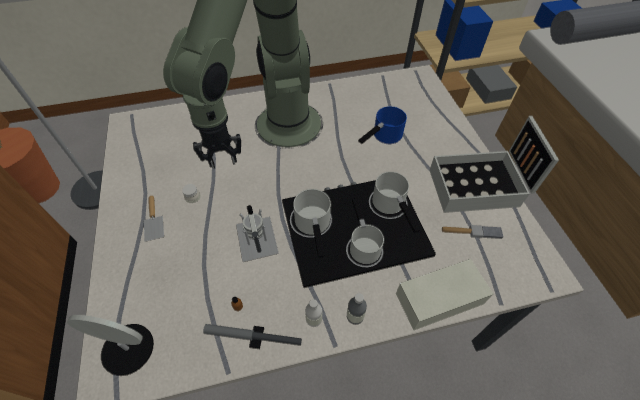

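View pics/wrist30.png

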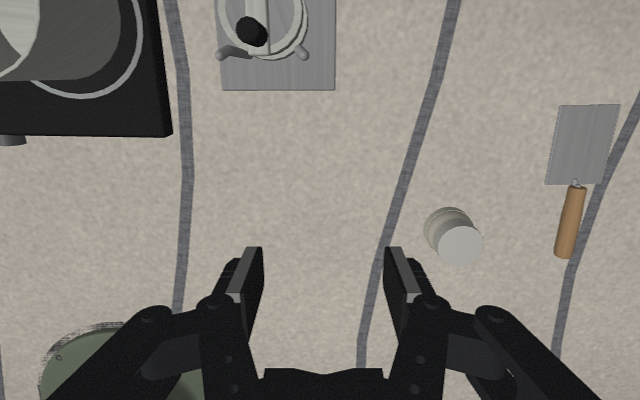

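Every check agrees: the retainer is within about 0.02 rad of shut, the top tin is at 92 mm, both handles are inside the hob, and the bystanders are upright. Handing in.

Run:
```python
from workcell import bot
print(bot.job_done()); print(bot.observe()['clock'])
```

```text
the job is handed in; nothing more can be done
None
the job is handed in; nothing more can be done
```

The job is done and handed in at about 37 s of the 208 s allowed; no verdict came back. I swung both front pan handles inward, loaded the three tins into the dispenser, and shut the retainer over them.

**Last checks, from the scene, side and wrist views:**
- **Pans:** the right pan's handle now points to about -6° and the left's to about +3°, both roughly straight back. Both tips are inside the hob's edge, and each pan is within about 10 mm of its ring centre. The small back pan did not move.
- **Tins:** three tins lie stacked between the rods. The top tin is level at about 92 mm, and the rod tops are at 100 mm. I saw no fourth tin on the table in any view.
- **Retainer:** it measured within about 0.02 rad of shut.
- **Bystanders:** the jar and bottle stand upright, and the robot was clear of everything.

**What did not go as expected:**
- **First move refused:** my first move command lacked some keys, so it was refused and the arm did not move.
- **Retainer swing:** gripping the knob built up a sideways force of about 25 N partway round. I slackened the grip and pushed it the rest of the way with one finger.
- **Camera disagreement:** the scene and side cameras differ by 2–3 mm. I used the wrist camera for the fine positioning.
- **Platform force:** the wrist force readings, taken after each push had stopped, never showed the expected 4–8 N. I judged how far the pile had gone down from the depth images instead.

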